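# Load the blank feeder and feed the blanks through

### The job

Unstack the plates on the wooden board: load all the square aluminium blanks flat into the feeder's magazine, and set the dark spacer plates aside in one neat pile on the middle of the cork pad. When every blank is in the magazine, feed them through one by one: each time pull the slide's knob right out to its stop and let it go fully home, until all the blanks lie flat on the run-out. Leave the other things on the bench alone.

Things in the scene. Friction and masses are not known exactly. Their poses are not given: they have to be found in the camera images.
- feeder: Hand blank feeder of smooth oiled steel, fixed: grey base 100 mm (its x) by 385 mm (its y, from -175 to +210), 30 mm high; its flat top is the deck. Origin on the bench under the magazine's centre; +y is the feeding direction, z up. The spring-loaded slide and its knob are at the -y end, the run-out at the +y end.
- magazine (a point): Magazine floor centre, on the deck 30 mm above the bench, over the feeder's origin. Square steel cage, inside 57 (x) by 56 mm (y), open on top; walls 46 mm high above the deck, then flared out 10 mm more. Its x sides have windows 34 mm wide for fingers. Its +y wall begins 16 mm above the deck, so only the lowest blank can leave. With the slide home the blanks rest on the slide, 9 mm over the deck.
- runout (a point): Centre of the run-out, on the deck 119 mm from the magazine's centre along the feeder's +y: a flat stretch from y = 32 to 205 mm between 10 mm high rails 60 mm apart, with a stop at its end.
- slide (a joint): Sprung slide, m: 0 home, 0.064 at its stop, pulled towards the feeder's -y. Spring 7.5 N at home, 11.6 N at the stop, damping 20 N s/m; let go, it runs home. A 9 mm high, 50 mm wide bar lying on the deck under the blanks, front end at y = 29 mm at home. At the stop it lets the blanks drop to the deck; going home it pushes the lowest one out to the run-out, and those before it along.
- knob (a point): Black upright knob of the slide, moves with it: 14 mm thick along the feeder's y, 36 mm wide along x, from 8 to 54 mm above the deck. This point is in its middle, 34.5 mm above the deck, at the feeder's y = -97 mm when home. Free space on both y sides (58 mm to the magazine at home).
- board_top (a point): Centre of the top of the wooden board under the two stacks: 200 mm (its x) by 100 mm (its y), 8 mm high, fixed. The stacks stand 50 mm either side of this point along its x. The taller, at -x: spacer1, blank1, spacer2, blank2 from the bottom; the other: spacer3, blank3. blank2 or blank3 may be absent.
- pad_top (a point): Centre of the top of the empty cork pad for the spacer pile: 150 (x) x 120 (y) mm, 3 mm high, fixed. The board and the pad may change places.
- blank1_c (a point): Centre of an aluminium blank, 50 x 50 x 12 mm, about 85 g, with a dark bore mark on top; always present. z up.
- blank2_c (a point): Centre of an aluminium blank, 50 x 50 x 12 mm, about 85 g, with a dark bore mark on top; may be absent, at most one of blank2 and blank3. z up.
- blank3_c (a point): Centre of an aluminium blank, 50 x 50 x 12 mm, about 85 g, with a dark bore mark on top; may be absent, at most one of blank2 and blank3. z up.
- spacer1_c (a point): Centre of a dark steel spacer plate, 84 (its x) x 68 (its y) x 6 mm, about 260 g. z up.
- spacer2_c (a point): Centre of a dark steel spacer plate, 84 (its x) x 68 (its y) x 6 mm, about 260 g. z up.
- spacer3_c (a point): Centre of a dark steel spacer plate, 84 (its x) x 68 (its y) x 6 mm, about 260 g. z up.
- punch: Bystander, not to be disturbed: steel headed punch standing on its 28 mm head, 50 mm high. Origin at the centre of its underside or of its body.
- bush: Bystander, not to be disturbed: brass bush, 40 mm across, 30 mm high. Origin at the centre of its underside or of its body.
- driver: Bystander, not to be disturbed: screwdriver lying on the bench. Origin at the centre of its underside or of its body.
- dowel: Bystander, not to be disturbed: steel dowel, 16 mm thick, 70 mm long, lying. Origin at the centre of its underside or of its body.
- oilcan: Bystander, not to be disturbed: small can, 56 mm across, 110 mm high, standing. Origin at the centre of its underside or of its body.
- spanner: Bystander, not to be disturbed: spanner lying on the bench. Origin at the centre of its underside or of its body.

How it is judged:
By the outcome, as a careful person would: the job done as asked, in the order asked, and still so for the second after the job is handed in, with the robot touching nothing.
Of blank2, blank3 only 1 to 2 are there at a start; the rules pass over those that are not, and their reading is None.
At some moment in a run one of spacer1, spacer2, spacer3 may be knocked a few centimetres aside while the robot is not near it.
Once in a run the grip may slacken for a moment while it holds something.
It also fails if it takes over 210 s, if anything falls off the work surface, if the arm or the gripper's body presses on something with over 40 N, if the wrist force passes 120 N, or if a joint passes its speed limit or range.

### The arm

A 7-joint arm with a two-finger parallel gripper is mounted at the origin on the work surface. World frame = base frame: x ahead of the robot, y to its left, z up, the work surface at z = 0. Lengths are in m, angles in rad, forces in N, time in s.
With the tool pointing down it reaches from about 0.35 to 0.9 m from the base axis. Payload 8.1 kg.
Tool frame: the origin (TCP) lies midway between the tips of the shut fingers; the grasp point (between the pads) lies 19 mm behind it; z points along the fingers, y is the line along which they close (so a half turn about z gives the same grasp; the last joint's range is limited). The gripper opens to 92 mm and grips with 3 to 60 N. Pads are 19 mm wide; open, the fingers measure 130 mm over their backs; the gripper's body (75 mm by 190 mm) begins 47 mm behind the grasp point.
Start: joints at [-1.38, 0.434, 0.025, 1.573, -0.012, 1.134, -0.075], TCP at [0.181, 0.598, 0.227] pointing down, gripper open.
Joint ranges: [-2.62, 2.62], [-0.44, 2.09], [-1.27, 1.32], [0.08, 2.57], [-1.32, 4.46], [0.12, 2], [-2.74, 2.74]. Speed limits (rad/s): [2.22, 2.22, 3.01, 3.01, 3.14, 3.14, 3.14].

### API

Orientations are given as a rotation vector (axis times angle).
In Python, from cell import arm gives the robot as it stands.
- The arm moves only by the tool move_arm, never from a script. Its argument "motion" is a list of rows, each an object of numbers: "tx", "ty", "tz": the shift along the tool's x, y, z normalised to -1 to 1, where 1 is 1000 mm; "twist": the turn about the tool's z normalised to -1 to 1, where 1 is pi/2 rad. In form: [{"tx": .., "ty": .., "tz": .., "twist": ..}, ...]. A call has 1 to 12 rows; each row shifts and turns the commanded pose from where the row before left it, along the tool's axes as they then stand; what a row does not reach is not made up. A row lasts 1/10 s, in which the tool goes at most 50 mm and 8.59 degrees, less where a joint would pass 70% of its speed; a pose out of reach is approached as far as the arm can. A call with a number of a shift or a turn outside -1 to 1 is refused whole. A call with a gripper value outside its range is refused whole. "gripper" is the gripper's target within -1 to 1 (shut at 1, half-way at 0, fully open at -1), set as the call begins (left out, the last holds). The fingers move at their own pace and stop on an object; "squeeze" is the grip in N (left out, the last holds). Time passes only in rows, so rows that do not move let the fingers close. It gives the time, the measured TCP pose, the force, the opening and the grip force at its end, in the units of the state.
- arm.observe(): the state, without advancing time (a new reading comes with each control period).
- arm.get_image(name): name is "scene" or "side" or "wrist"; returns the picture (400x640x3 uint8, red, green, blue); there is no depth.
- arm.calibration(name): a dict with "K" (3x3 intrinsics, pixels), "T" (4x4, takes a point from camera to world coordinates). Camera axes: x right, y down, z forward; pixel columns grow to the right and rows downward; lengths in m; the calibration is good to about 2 mm. A picture is of the moment at which its call begins: read the wrist's pose just before it. calibration takes no time and is no camera call; for the wrist camera it gives the pose at the moment of the call.
- arm.sign_off(): hands the job in; it is judged then, once.
Trained networks look in the newest picture that a camera, given by its name, has taken for a name from the list of things; names that differ only in an ending like _2 or _b are one class to them, and where a whole thing is asked for, a point or a joint stands for the part that bears it (a point fixed in the world has none). Each returns a list of dicts, best first, with "conf" (0 to 1); they miss things now and then, are a little off and sometimes report something else, mostly with a low value. They report only what shows in the picture. A call takes as long as a camera call.
- arm.look_for(camera, query): "point" ([column, row] as shares, 0 to 1, of the picture: columns of its width, rows of its height, amid what is visible of it).
- arm.regions_of(camera, query): "region" (400x640 bool, what is visible of it) and "point" ([column, row] as shares, 0 to 1, of the picture: columns of its width, rows of its height, amid what is visible of it).
- arm.place_of(camera, query): "point" ([column, row] as shares, 0 to 1, of the picture: columns of its width, rows of its height: a listed point, or the origin of a listed thing).
The state is a dict: "clock": time; "joints": joint angles; "dq": joint speeds; "joint_efforts": joint torques, N m; "position": TCP position; "ee_rot": TCP orientation; "force": force on the tool from outside, world axes, zero at the start; "ft_torque": the same for the moment, N m; "width": opening from 0.0 (shut) to 1.0 (fully open); "gripper_force": force on a finger pad.
Only numpy, scipy, OpenCV 4.12 (cv2) and the standard library are available. Lean on these libraries where they do the work, as an engineer would, in place of code of your own. Each camera call takes 0.05 s, during which the arm holds its last target. There are 200 camera calls.

## Working session

There is one attempt and no reset: what is moved stays moved. The work goes in short steps, Python scripts to look and compute and a tool call to move; the robot and the scene stay as the last step left them, time stands still between calls to the robot, and variables do not carry over. Pictures are saved under pics/ and viewed, at most 14 in all, crops included, and the job is handed in when it is done.

Besides the shell and the picture viewer there is one more tool, called by a JSON object that holds its "fn" and its "kwargs". move_arm: Moves the arm, as the interface text tells. Scaled input: -1 to 1 covers 1000 mm each way for a shift and pi/2 rad each way for a turn. Its arguments: {"type":"object","properties":{"motion":{"type":"array","items":{"type":"object","properties":{"tx":{"type":"number"},"ty":{"type":"number"},"tz":{"type":"number"},"twist":{"type":"number"}}}},"gripper":{"type":"number"},"squeeze":{"type":"number"}},"required":["motion"]}

```bash
ls; mkdir -p pics; python3 - <<'E'
from cell import arm
import cv2,numpy as np
print(arm.observe())
for n in ["scene","side"]:
    im=arm.get_image(n); cv2.imwrite(f"pics/{n}0.png",im[:,:,::-1])
    c=arm.calibration(n); print(n,np.round(c["K"],1).tolist(),np.round(c["T"],3).tolist())
    for q in ["feeder","magazine","runout","knob","board_top","pad_top","blank1_c","spacer1_c","punch","bush","driver","dowel","oilcan","spanner"]:
        print(q,[(np.round(np.array(r["point"])*[640,400],1).tolist(),round(r["conf"],2)) for r in arm.place_of(n,q)][:5])
E
```

```text
pics
{'clock': 0.0, 'joints': array([-1.37961162,  0.43522755,  0.02497924,  1.57408659, -0.01161798,
        1.13402044, -0.07509386]), 'dq': array([ 0.00168357,  0.00156972,  0.00218095,  0.00064427, -0.00013604,
       -0.0010592 ,  0.00064457]), 'joint_efforts': array([ 3.44634364e-04, -6.67845011e+01,  9.85089093e-01, -3.14455390e+01,
       -6.06856006e-02,  4.27905063e-02,  1.50621149e-04]), 'position': array([0.18088908, 0.59771202, 0.22594628]), 'ee_rot': array([-4.59922335e-01, -3.10763912e+00,  2.50274642e-03]), 'force': array([ 0.77836976, -0.69026428, -0.47909051]), 'ft_torque': array([-0.03150165, -0.01568422,  0.00145888]), 'gripper_force': 0.0, 'width': 0.9962372719316538}
scene [[410.9, 0.0, 318.3], [0.0, 410.9, 195.6], [0.0, 0.0, 1.0]] [[0.82, 0.453, -0.351, 0.938], [0.573, -0.652, 0.497, -0.545], [-0.004, -0.608, -0.794, 0.929], [0.0, 0.0, 0.0, 1.0]]
feeder [([349.6, 163.4], 0.63)]
magazine [([349.2, 165.1], 0.73), ([347.4, 156.8], 0.7)]
runout [([373.8, 137.1], 0.82), ([384.0, 232.6], 0.4)]
knob [([324.2, 171.5], 0.82)]
board_top [([275.8, 239.5], 0.95)]
pad_top [
[... 342 characters left out ...]
, -0.566, 0.804, -0.982], [-0.017, -0.816, -0.578, 0.734], [0.0, 0.0, 0.0, 1.0]]
feeder [([298.6, 168.3], 0.78)]
magazine [([298.8, 159.9], 0.59)]
runout [([296.7, 140.9], 0.59), ([292.7, 241.5], 0.16)]
knob [([294.7, 172.1], 0.7)]
board_top [([313.0, 244.0], 0.66), ([295.8, 235.1], 0.34)]
pad_top [([332.1, 306.2], 0.6), ([297.2, 170.5], 0.47)]
blank1_c [([398.8, 237.5], 0.69), ([293.9, 243.3], 0.38)]
spacer1_c [([295.5, 247.3], 0.48)]
punch [([254.8, 283.6], 0.47)]
bush [([267.2, 219.2], 0.62), ([382.3, 190.2], 0.42)]
driver [([380.8, 192.0], 0.77)]
dowel [([299.3, 140.1], 0.71), ([401.9, 238.5], 0.65)]
oilcan [([419.7, 264.0], 0.96), ([300.4, 173.6], 0.74)]
spanner [([233.5, 157.6], 0.71)]
```

```bash
python3 - <<'E'
import cv2
a=cv2.imread("pics/scene0.png")[80:350,180:440]; b=cv2.imread("pics/side0.png")[110:330,210:450]
cv2.imwrite("pics/sc.png",cv2.resize(a,None,fx=2.2,fy=2.2,interpolation=3)); cv2.imwrite("pics/si.png",cv2.resize(b,None,fx=2.7,fy=2.7,interpolation=3))
E
```

```text
(no output)
```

View pics/sc.png

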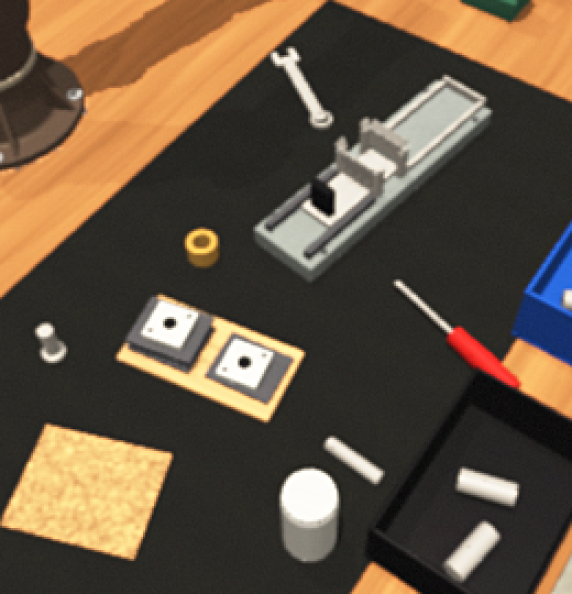

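View pics/si.png

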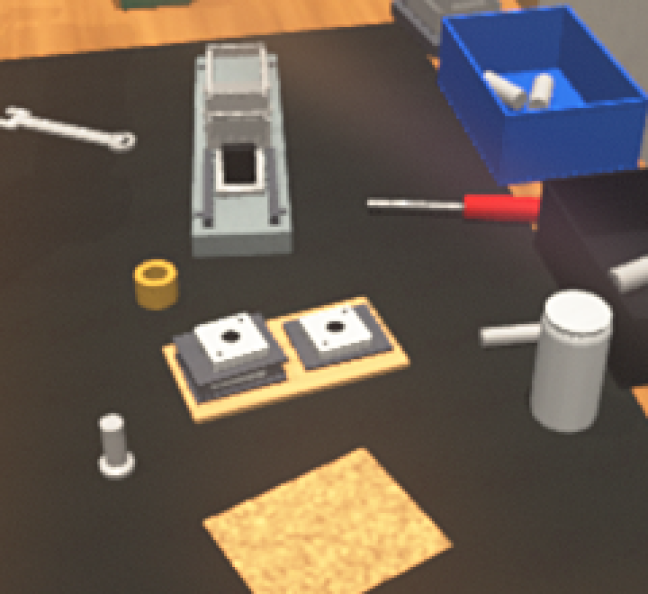

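The scene crop shows a tall stack (165,325) and a short one (245,365), each with a blank on top, so all three blanks are present. The feeder's knob end is towards the board. The bush, punch, dowel and oilcan stand clear around them.

```bash
cat > h.py <<'E'
from cell import arm
import cv2,numpy as np
from scipy.spatial.transform import Rotation as Ro
def w(n,px,z,c=None):
    c=c or arm.calibration(n); K=np.array(c["K"]);T=np.array(c["T"])
    px=np.atleast_2d(px).astype(float)
    d=(T[:3,:3]@np.linalg.inv(K)@np.c_[px,np.ones(len(px))].T).T
    o=T[:3,3]; return (o+d*((z-o[2])/d[:,2])[:,None])[:,:2]
def proj(c,P):
    K=np.array(c["K"]);T=np.array(c["T"]);P=np.atleast_2d(P)
    q=(np.linalg.inv(T)@np.c_[P,np.ones(len(P))].T)[:3]; p=K@q; return (p[:2]/p[2]).T
def rect(n,px,z):
    p=w(n,px,z); e=p[1]-p[0]
    print(n,"corners",np.round(p,3).tolist(),"c",np.round(p.mean(0),4),"sides",np.round(np.linalg.norm(np.roll(p,-1,0)-p,axis=1),3),"ang",np.round(np.degrees([np.arctan2(*(np.roll(p,-1,0)-p)[i][::-1]) for i in range(4)]),1))
def pose():
    s=arm.observe(); R=Ro.from_rotvec(s["ee_rot"]).as_matrix()
    return s["position"],R,s
def to(x,y,z,yang=None):
    "shift in tool axes (m) and twist (units) to get TCP to xyz with tool-y line at yang deg"
    p,R,s=pose(); d=R.T@(np.array([x,y,z])-p); a=np.degrees(np.arctan2(R[1,1],R[0,1]))
    out=[np.round(p,4),"yang",round(a,2),"sh tool",np.round(d,4)]
    if yang is not None:
        t=(yang-a+90)%180-90; out+=["twist deg (about tool z, down)",round(-t,2),"units",round(-t/90,4)]
    print(*out)
def snap(n,name):
    c=arm.calibration(n); im=arm.get_image(n); cv2.imwrite(f"pics/{name}.png",im[:,:,::-1]); return im,c
E
python3 - <<'E'
from h import *
S=lambda l:np.array(l)/2.2+[180,80]
D=lambda l:np.array(l)/2.7+[210,110]
print("board");rect("scene",S([(117,353),(160,293),(304,352),(268,420)]),.008)
rect("side",D([(198,418),(163,346),(365,297),(410,360)]),.008)
print("feeder");rect("scene",S([(257,230),(310,271),(491,110),(440,78)]),.03)
rect("side",D([(192,238),(290,235),(275,55),(197,55)]),.03)
print("pad");rect("scene",S([(48,425),(172,452),(133,558),(2,525)]),.003)
print("blankL");rect("scene",S([(155,297),(200,312),(185,347),(138,336)]),.044)
rect("side",D([(194,323),(250,313),(270,350),(210,362)]),.044)
print("blankR");rect("scene",S([(233,337),(280,352),(263,389),(215,378)]),.026)
rect("side",D([(299,313),(355,302),(372,342),(317,353)]),.026)
print("others: bush,oil,dowel,punch,knobtop",w("scene",S([(202,235)]),.03),w("scene",S([(310,490)]),.11),w("scene",S([(353,460)]),.016),w("scene",S([(52,352)]),.01),w("scene",S([(322,185)]),.084))
p,R,s=pose();c=arm.calibration("wrist");T=np.array(c["T"]);print(np.round(R.T@(T[:3,3]-p),4),np.round(R.T@T[:3,:3],3).tolist(),np.round(c["K"],1).tolist())
to(.5,.0,.4,0)
E
```

```text
board
scene corners [[0.434, -0.217], [0.419, -0.121], [0.615, -0.089], [0.632, -0.185]] c [ 0.5249 -0.153 ] sides [0.097 0.198 0.098 0.201] ang [  98.8    9.4  -79.5 -171. ]
side corners [[0.436, -0.223], [0.416, -0.124], [0.611, -0.091], [0.63, -0.187]] c [ 0.5231 -0.1562] sides [0.101 0.198 0.097 0.197] ang [ 101.2    9.6  -79.2 -169.5]
feeder
scene corners [[0.469, 0.015], [0.562, -0.0], [0.611, 0.381], [0.518, 0.399]] c [0.54   0.1985] sides [0.094 0.385 0.095 0.387] ang [ -9.1  82.6 169.4 -97.3]
side corners [[0.459, 0.007], [0.555, -0.008], [0.607, 0.375], [0.512, 0.396]] c [0.5336 0.1927] sides [0.097 0.386 0.097 0.393] ang [ -8.7  82.2 167.8 -97.8]
pad
scene corners [[0.431, -0.33], [0.567, -0.275], [0.61, -0.388], [0.474, -0.441]] c [ 0.5203 -0.3586] sides [0.147 0.121 0.146 0.119] ang [  21.9  -69.2 -158.9  111.1]
blankL
scene corners [[0.438, -0.146], [0.496, -0.132], [0.512, -0.179], [0.458, -0.199]] c [ 0.4758 -0.1638] sides [0.059 0.05  0.057 0.056] ang [  13.6  -71.1 -160.1  110.5]
side corners [[0.444, -0.141], [0.495, -0.137], [0.504, -0.19], [0.451, -0.195]] c [ 0.
[... 166 characters left out ...]
4]] c [ 0.5768 -0.1477] sides [0.059 0.052 0.057 0.058] ang [  14.6  -75.8 -159.6  106.9]
side corners [[0.541, -0.124], [0.595, -0.119], [0.597, -0.177], [0.546, -0.182]] c [ 0.5699 -0.1502] sides [0.054 0.058 0.051 0.058] ang [   5.8  -88.1 -174.5   94.9]
others: bush,oil,dowel,punch,knobtop [[ 0.41640396 -0.03198292]] [[ 0.74270128 -0.26131111]] [[ 0.73902595 -0.17407423]] [[ 0.3705221 -0.2603161]] [[0.52065512 0.08530713]]
[ 0.0808  0.0006 -0.1586] [[-0.0, -0.955, -0.298], [1.0, -0.0, 0.0], [-0.0, -0.298, 0.955]] [[353.5, 0.0, 319.3], [0.0, 353.5, 197.1], [0.0, 0.0, 1.0]]
[0.181  0.5982 0.2267] yang 73.16 sh tool [-0.4786 -0.4802 -0.1733] twist deg (about tool z, down) 73.16 units 0.8129
```

```bash
cat >> h.py <<'E'
def plan(*wps,vmax=.049,start=None):
    "wps (x,y,z,yang,[vmax]) -> rounded rows for move_arm, chained"
    p,R,s=pose() if start is None else start; p=p.copy(); rows=[]
    for wp in wps:
        x,y,z,ya=wp[:4]; v=wp[4] if len(wp)>4 else vmax
        g=np.array([x,y,z]); a=np.degrees(np.arctan2(R[1,1],R[0,1]))
        t=((ya-a)+180)%360-180
        n=max(int(np.ceil(np.linalg.norm(g-p)/v)),int(np.ceil(abs(t)/8.5)),1)
        for i in range(n):
            k=n-i
            sh=np.round(R.T@((g-p)/k),3); a=np.degrees(np.arctan2(R[1,1],R[0,1]))
            tw=np.round(-(((ya-a)+180)%360-180)/k/90,3)
            p=p+R@sh; R=R@Ro.from_euler("z",tw*90,degrees=True).as_matrix()
            rows.append((sh,tw))
        rows.append(None)
    i=0
    for r in rows:
        if r is None: print("--",end=" "); continue
        sh,tw=r
        print("{"+",".join(f'"{k}":{v:g}' for k,v in zip(["tx","ty","tz","twist"],[*sh,tw]) if v!=0)+"}",end=", ")
        i+=1
    print("\n rows",i,"end",np.round(p,4)); return p,R,None
E
python3 - <<'E'
from h import *
plan((.45,.2,.3,30),(.52,-.11,.25,10))
E
```

```text
{"tx":-0.037,"ty":-0.03,"tz":-0.007,"twist":0.048}, {"tx":-0.039,"ty":-0.027,"tz":-0.007,"twist":0.048}, {"tx":-0.042,"ty":-0.024,"tz":-0.007,"twist":0.048}, {"tx":-0.043,"ty":-0.021,"tz":-0.007,"twist":0.048}, {"tx":-0.045,"ty":-0.018,"tz":-0.008,"twist":0.048}, {"tx":-0.046,"ty":-0.015,"tz":-0.007,"twist":0.048}, {"tx":-0.047,"ty":-0.011,"tz":-0.008,"twist":0.048}, {"tx":-0.047,"ty":-0.008,"tz":-0.007,"twist":0.048}, {"tx":-0.048,"ty":-0.004,"tz":-0.008,"twist":0.048}, {"tx":-0.048,"tz":-0.007,"twist":0.048}, -- {"tx":-0.043,"ty":-0.013,"tz":0.007,"twist":0.032}, {"tx":-0.044,"ty":-0.011,"tz":0.007,"twist":0.032}, {"tx":-0.045,"ty":-0.009,"tz":0.007,"twist":0.032}, {"tx":-0.045,"ty":-0.007,"tz":0.007,"twist":0.031}, {"tx":-0.045,"ty":-0.005,"tz":0.007,"twist":0.032}, {"tx":-0.045,"ty":-0.002,"tz":0.007,"twist":0.031}, {"tx":-0.046,"tz":0.008,"twist":0.032}, -- 
 rows 17 end [ 0.5203 -0.1099  0.2497]
```

{"fn": "move_arm", "kwargs": {"motion": [{"tx": -0.037,"ty": -0.03,"tz": -0.007,"twist": 0.048},{"tx": -0.039,"ty": -0.027,"tz": -0.007,"twist": 0.048},{"tx": -0.042,"ty": -0.024,"tz": -0.007,"twist": 0.048},{"tx": -0.043,"ty": -0.021,"tz": -0.007,"twist": 0.048},{"tx": -0.045,"ty": -0.018,"tz": -0.008,"twist": 0.048},{"tx": -0.046,"ty": -0.015,"tz": -0.007,"twist": 0.048},{"tx": -0.047,"ty": -0.011,"tz": -0.008,"twist": 0.048},{"tx": -0.047,"ty": -0.008,"tz": -0.007,"twist": 0.048},{"tx": -0.048,"ty": -0.004,"tz": -0.008,"twist": 0.048},{"tx": -0.048,"tz": -0.007,"twist": 0.048},{}], "gripper": -1}}

```text
invalid input
```

```bash
python3 - <<'E'
from h import *
im,c=snap("wrist","w1"); import pickle; pickle.dump(c,open("w1.pkl","wb"))
print(pose()[0])
for q,z in [("magazine",.03),("runout",.03),("knob",.0645)]:
    for r in arm.place_of("wrist",q)[:2]:
        px=np.array(r["point"])*[640,400]; print(q,px,r["conf"],w("wrist",px,z,c))
plan((.52,-.11,.25,10))
E
```

```text
[0.18100132 0.59822064 0.22673466]
{"tx":-0.031,"ty":-0.034,"tz":-0.001,"twist":0.041}, {"tx":-0.033,"ty":-0.032,"tz":-0.001,"twist":0.041}, {"tx":-0.035,"ty":-0.03,"tz":-0.001,"twist":0.041}, {"tx":-0.037,"ty":-0.027,"tz":-0.001,"twist":0.041}, {"tx":-0.039,"ty":-0.025,"tz":-0.001,"twist":0.041}, {"tx":-0.04,"ty":-0.023,"tz":-0.002,"twist":0.041}, {"tx":-0.042,"ty":-0.02,"tz":-0.001,"twist":0.041}, {"tx":-0.043,"ty":-0.017,"tz":-0.002,"twist":0.041}, {"tx":-0.044,"ty":-0.014,"tz":-0.001,"twist":0.042}, {"tx":-0.045,"ty":-0.011,"tz":-0.002,"twist":0.041}, {"tx":-0.045,"ty":-0.009,"tz":-0.001,"twist":0.042}, {"tx":-0.046,"ty":-0.005,"tz":-0.002,"twist":0.041}, {"tx":-0.046,"ty":-0.003,"tz":-0.001,"twist":0.042}, {"tx":-0.046,"ty":0.001,"tz":-0.002,"twist":0.041}, {"tx":-0.046,"ty":0.003,"tz":-0.001,"twist":0.042}, {"tx":-0.046,"ty":0.007,"tz":-0.002,"twist":0.041}, {"tx":-0.046,"ty":0.01,"tz":-0.001,"twist":0.042}, -- 
 rows 17 end [ 0.5205 -0.1102  0.2497]
```

View pics/w1.png

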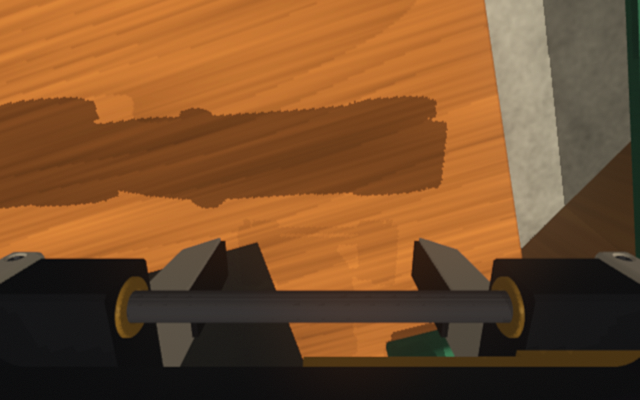

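{"fn": "move_arm", "kwargs": {"motion": [{"tx": -0.037,"ty": -0.03,"tz": -0.007,"twist": 0.048},{"tx": -0.039,"ty": -0.027,"tz": -0.007,"twist": 0.048},{"tx": -0.042,"ty": -0.024,"tz": -0.007,"twist": 0.048},{"tx": -0.043,"ty": -0.021,"tz": -0.007,"twist": 0.048},{"tx": -0.045,"ty": -0.018,"tz": -0.008,"twist": 0.048},{"tx": -0.046,"ty": -0.015,"tz": -0.007,"twist": 0.048},{"tx": -0.047,"ty": -0.011,"tz": -0.008,"twist": 0.048},{"tx": -0.047,"ty": -0.008,"tz": -0.007,"twist": 0.048},{"tx": -0.048,"ty": -0.004,"tz": -0.008,"twist": 0.048},{"tx": -0.048,"ty": 0,"tz": -0.007,"twist": 0.048},{"tx": 0,"ty": 0,"tz": 0,"twist": 0}], "gripper": -1}}

```text
clock: 2.8
position: [0.4536, 0.1938, 0.3012]
ee_rot: [1.587, 2.707, 0.002]
force: [0.0, 0.8, 0.2]
width: 0.999
gripper_force: 0.0
```

```bash
python3 - <<'E'
from h import *
im,c=snap("wrist","w2"); import pickle; pickle.dump(c,open("w2.pkl","wb"))
for q,z in [("magazine",.03),("runout",.03),("knob",.0645)]:
    for r in arm.place_of("wrist",q)[:2]:
        px=np.array(r["point"])*[640,400]; print(q,px,r["conf"],w("wrist",px,z,c))
plan((.52,-.11,.25,10))
E
```

```text
magazine [368.704 195.68 ] 0.96 [[0.53476744 0.18008277]]
runout [428.992 117.2  ] 0.91 [[0.54611047 0.29847546]]
runout [279.616 375.4  ] 0.68 [[ 0.56649846 -0.12840859]]
knob [322.176 261.2  ] 0.77 [[0.51929181 0.0860464 ]]
{"tx":-0.044,"ty":-0.014,"tz":0.007,"twist":0.032}, {"tx":-0.044,"ty":-0.011,"tz":0.007,"twist":0.032}, {"tx":-0.045,"ty":-0.009,"tz":0.007,"twist":0.032}, {"tx":-0.045,"ty":-0.007,"tz":0.007,"twist":0.032}, {"tx":-0.045,"ty":-0.004,"tz":0.007,"twist":0.032}, {"tx":-0.046,"ty":-0.002,"tz":0.007,"twist":0.032}, {"tx":-0.045,"ty":-0.001,"tz":0.007,"twist":0.031}, -- 
 rows 7 end [ 0.5195 -0.11    0.2504]
```

View pics/w2.png

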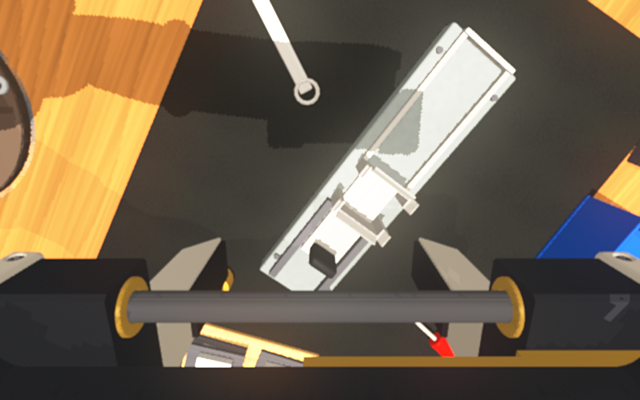

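The view shows the magazine at about (368,196), the knob at (322,261) and the run-out up-right, in agreement with the networks' points. Next I look at the stacks.

{"fn": "move_arm", "kwargs": {"motion": [{"tx": -0.044,"ty": -0.014,"tz": 0.007,"twist": 0.032},{"tx": -0.044,"ty": -0.011,"tz": 0.007,"twist": 0.032},{"tx": -0.045,"ty": -0.009,"tz": 0.007,"twist": 0.032},{"tx": -0.045,"ty": -0.007,"tz": 0.007,"twist": 0.032},{"tx": -0.045,"ty": -0.004,"tz": 0.007,"twist": 0.032},{"tx": -0.046,"ty": -0.002,"tz": 0.007,"twist": 0.032},{"tx": -0.045,"ty": -0.001,"tz": 0.007,"twist": 0.031},{"tx": 0,"ty": 0,"tz": 0,"twist": 0}]}}

```text
clock: 3.8
position: [0.5194, -0.1162, 0.2499]
ee_rot: [2.029, 2.397, -0.004]
force: [0.3, -0.0, 0.9]
width: 0.999
gripper_force: 0.0
```

```bash
cat >> h.py <<'E'
def quad(n,q,z,c,im=None,lo=None):
    "min-area rectangles of the regions for q at height z"
    for r in arm.regions_of(n,q):
        m=r["region"].astype(np.uint8); cs,_=cv2.findContours(m,0,2); k=max(cs,key=cv2.contourArea)[:,0,:]
        (x,y),(a,b),t=cv2.minAreaRect((w(n,k,z,c)*1e4).astype(np.float32))
        px=np.array(r["point"])*[640,400]
        print(q,round(r["conf"],2),"px",px.round(),"centre",round(x/1e4,4),round(y/1e4,4),"size",round(a/10,1),round(b/10,1),"ang",round(t%90,1))
E
python3 - <<'E'
from h import *
im,c=snap("wrist","w3")
quad("wrist","blank1_c",.044,c); quad("wrist","blank1_c",.026,c)
for q in ["spacer1_c","board_top","pad_top"]: quad("wrist",q,{"spacer1_c":.032,"board_top":.008,"pad_top":.003}[q],c)
for q,z in [("blank1_c",.038),("blank1_c",.020)]:
    for r in arm.place_of("wrist",q): print(q,r["conf"],np.array(r["point"])*[640,400],w("wrist",np.array(r["point"])*[640,400],z,c))
E
```

```text
board_top 0.69 px [322. 164.] centre 0.522 -0.1529 size 199.3 100.4 ang 10.1
pad_top 0.85 px [290. 341.] centre 0.5228 -0.3797 size 160.2 71.9 ang 9.6
```

View pics/w3.png

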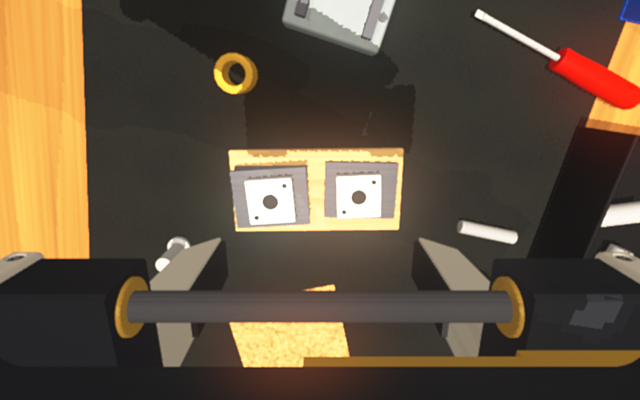

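```bash
cat >> h.py <<'E'
def white(im,c,z,box,n="wrist",thr=190):
    "bright square of a blank inside box (c0,r0,c1,r1)"
    x0,y0,x1,y1=box; m=np.zeros(im.shape[:2],np.uint8); s=im[y0:y1,x0:x1]
    m[y0:y1,x0:x1]=(s.min(2)>thr)*255; m=cv2.morphologyEx(m,cv2.MORPH_OPEN,np.ones((3,3)))
    cs,_=cv2.findContours(m,0,2); k=max(cs,key=cv2.contourArea)[:,0,:]
    (x,y),(a,b),t=cv2.minAreaRect((w(n,k,z,c)*1e4).astype(np.float32))
    print("white centre",round(x/1e4,4),round(y/1e4,4),"size",round(a/10,1),round(b/10,1),"ang",round(t%90,1)); return x/1e4,y/1e4,t%90
E
python3 - <<'E'
from h import *
im=cv2.imread("pics/w3.png")[:,:,::-1]; c=arm.calibration("wrist")
print(pose()[0])
white(im,c,.044,(232,165,312,230)); white(im,c,.026,(322,160,402,222))
E
```

```text
[ 0.51985014 -0.10968344  0.25084788]
white centre 0.4737 -0.1559 size 51.2 51.5 ang 13.9
white centre 0.5706 -0.1391 size 51.2 51.3 ang 10.8
```

```bash
python3 - <<'E'
from h import *
im,c=snap("wrist","w4")
L=white(im,c,.044,(225,150,312,230)); white(im,c,.026,(322,150,402,222))
# dark hole centres
x,y,a=L
plan((x,y,.10,a),(x,y,.0345,a,.03))
E
```

```text
white centre 0.4726 -0.1626 size 50.8 51.5 ang 13.7
white centre 0.569 -0.145 size 50.5 48.1 ang 10.7
{"tx":-0.011,"ty":-0.014,"tz":0.038,"twist":-0.01}, {"tx":-0.011,"ty":-0.014,"tz":0.038,"twist":-0.01}, {"tx":-0.01,"ty":-0.014,"tz":0.037,"twist":-0.01}, {"tx":-0.01,"ty":-0.015,"tz":0.038,"twist":-0.011}, -- {"tz":0.022}, {"tz":0.022}, {"tz":0.021}, -- 
 rows 7 end [ 0.4723 -0.1623  0.0348]
```

{"fn": "move_arm", "kwargs": {"motion": [{"tx": -0.011,"ty": -0.014,"tz": 0.035,"twist": -0.01},{"tx": -0.011,"ty": -0.014,"tz": 0.035,"twist": -0.01},{"tx": -0.01,"ty": -0.014,"tz": 0.035,"twist": -0.01},{"tx": -0.01,"ty": -0.015,"tz": 0.025,"twist": -0.011},{"tx": 0,"ty": 0,"tz": 0,"twist": 0},{"tx": 0,"ty": 0,"tz": 0,"twist": 0}]}}

```text
clock: 4.85
position: [0.4722, -0.1633, 0.121]
ee_rot: [-1.944, -2.468, -0.0]
force: [1.1, 0.2, 1.2]
width: 1.0
gripper_force: 0.0
```

```bash
python3 - <<'E'
from h import *
im,c=snap("wrist","w5"); print(pose()[0])
x,y,a=white(im,c,.044,(240,120,400,300))
quad("wrist","blank1_c",.044,c)
plan((x,y,.07,a),(x,y,.0345,a,.03))
E
```

```text
[ 0.4731807  -0.16308603  0.121636  ]
white centre 0.4729 -0.1629 size 50.7 49.9 ang 13.5
{"tz":0.026,"twist":0.001}, {"ty":-0.001,"tz":0.026}, -- {"tz":0.018}, {"tz":0.017}, -- 
 rows 4 end [ 0.4728 -0.1632  0.0349]
```

View pics/w5.png

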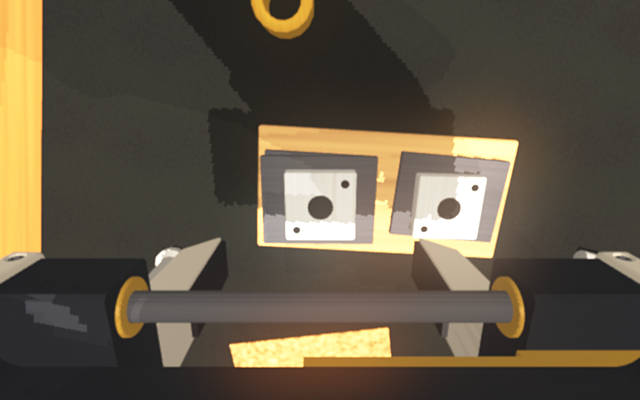

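The blank lies exactly between the open fingers, centred at (320,207) and square to them.

{"fn": "move_arm", "kwargs": {"motion": [{"tx": 0,"ty": 0,"tz": 0.026,"twist": 0},{"tx": 0,"ty": 0,"tz": 0.026,"twist": 0},{"tx": 0,"ty": 0,"tz": 0.018,"twist": 0},{"tx": 0,"ty": 0,"tz": 0.017,"twist": 0},{"tx": 0,"ty": 0,"tz": 0,"twist": 0},{"tx": 0,"ty": 0,"tz": 0,"twist": 0}]}}

```text
clock: 5.55
position: [0.4731, -0.1632, 0.0346]
ee_rot: [1.941, 2.469, 0.001]
force: [0.2, -0.8, 1.3]
width: 1.002
gripper_force: 0.0
```

{"fn": "move_arm", "kwargs": {"motion": [{"tx": 0,"ty": 0,"tz": 0,"twist": 0},{"tx": 0,"ty": 0,"tz": 0,"twist": 0},{"tx": 0,"ty": 0,"tz": 0,"twist": 0},{"tx": 0,"ty": 0,"tz": 0,"twist": 0},{"tx": 0,"ty": 0,"tz": 0,"twist": 0},{"tx": 0,"ty": 0,"tz": 0,"twist": 0},{"tx": 0,"ty": 0,"tz": 0,"twist": 0}], "gripper": 1, "squeeze": 35}}

```text
clock: 6.25
position: [0.472, -0.1635, 0.0338]
ee_rot: [-1.943, -2.468, -0.0]
force: [0.1, 0.4, 1.9]
width: 0.537
gripper_force: 35.0
```

```bash
python3 - <<'E'
from h import *
s=arm.observe(); print(s["position"],s["width"]*92,s["gripper_force"],s["force"])
st=plan((.4728,-.163,.15,13.5)); st=plan((.5347,.1795,.15,-7.4),start=st)
E
```

```text
[ 0.47195166 -0.16354828  0.03378953] 49.43605155668327 35.00039577484131 [0.05973682 0.3735582  1.94384783]
{"tz":-0.039}, {"tz":-0.039}, {"ty":0.001,"tz":-0.038,"twist":0.001}, -- 
 rows 3 end [ 0.4729 -0.1633  0.1498]
{"tx":0.04,"ty":0.018,"twist":0.029}, {"tx":0.041,"ty":0.016,"twist":0.029}, {"tx":0.041,"ty":0.014,"twist":0.029}, {"tx":0.042,"ty":0.012,"twist":0.029}, {"tx":0.042,"ty":0.01,"twist":0.029}, {"tx":0.043,"ty":0.008,"twist":0.029}, {"tx":0.043,"ty":0.006,"twist":0.029}, {"tx":0.043,"ty":0.003,"twist":0.029}, -- 
 rows 8 end [0.5344 0.1795 0.1498]
```

{"fn": "move_arm", "kwargs": {"motion": [{"tx": 0,"ty": 0,"tz": -0.039,"twist": 0},{"tx": 0,"ty": 0,"tz": -0.039,"twist": 0},{"tx": 0,"ty": 0,"tz": -0.038,"twist": 0.001},{"tx": 0.04,"ty": 0.018,"tz": 0,"twist": 0.029},{"tx": 0.041,"ty": 0.016,"tz": 0,"twist": 0.029},{"tx": 0.041,"ty": 0.014,"tz": 0,"twist": 0.029},{"tx": 0.042,"ty": 0.012,"tz": 0,"twist": 0.029},{"tx": 0.042,"ty": 0.01,"tz": 0,"twist": 0.029},{"tx": 0.043,"ty": 0.008,"tz": 0,"twist": 0.029},{"tx": 0.043,"ty": 0.006,"tz": 0,"twist": 0.029},{"tx": 0.043,"ty": 0.003,"tz": 0,"twist": 0.029},{"tx": 0,"ty": 0,"tz": 0,"twist": 0}]}}

```text
clock: 7.45
position: [0.5331, 0.187, 0.1489]
ee_rot: [-2.35, -2.082, -0.002]
force: [0.4, 0.8, -1.5]
width: 0.542
gripper_force: 35.0
```

```bash
python3 - <<'E'
from h import *
im,c=snap("wrist","w6"); p,R,s=pose(); print(p,s["width"]*92,s["gripper_force"])
for q,z in [("magazine",.03),("runout",.03),("knob",.0645)]:
    for r in arm.place_of("wrist",q)[:2]:
        px=np.array(r["point"])*[640,400]; print(q,px,r["conf"],w("wrist",px,z,c))
E
```

```text
[0.53298503 0.18300869 0.14899454] 49.614139683929466 34.9999737739563
magazine [317.888 199.6  ] 0.97 [[0.53108329 0.18014929]]
runout [317.632  38.6  ] 0.78 [[0.54581541 0.30122819]]
knob [316.8  326.68] 0.93 [[0.51845574 0.08361489]]
```

View pics/w6.png

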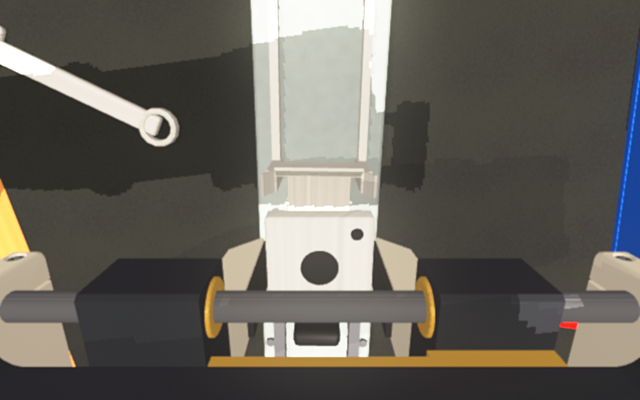

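```bash
python3 - <<'E'
from h import *
im=cv2.imread("pics/w6.png"); c=arm.calibration("wrist"); p,R,s=pose()
print(p, np.degrees(np.arctan2(R[1,1],R[0,1])))
def rel(px,z): return ((np.c_[w("wrist",px,z,c),np.full(len(px),z)]-p)@R)[:,:2].round(4).tolist()
g=cv2.cvtColor(im,6).astype(int)
for r in (10,60,110,150,195): print(r,g[r,240:410:2].tolist()) if r in(60,150) else None
print("base edges tool xy",rel([(251,0),(392,0),(259,203),(385,203)],.03))
print("wall flare",rel([(265,172),(375,172)],.086), "hole",rel([(319.5,267)],.1595))
Image=im[150:230,240:400]; cv2.imwrite("pics/w6c.png",cv2.resize(im[140:300,230:410],None,fx=4,fy=3.7,interpolation=3))
E
```

```text
[0.53320444 0.17798935 0.14956778] -7.442550695225731
60 [60, 63, 65, 66, 66, 65, 93, 181, 198, 197, 197, 196, 195, 196, 200, 236, 237, 237, 238, 186, 177, 181, 184, 201, 202, 202, 202, 202, 202, 200, 199, 198, 197, 200, 199, 199, 200, 200, 200, 200, 200, 200, 198, 197, 196, 195, 196, 197, 196, 197, 197, 198, 199, 198, 197, 196, 196, 196, 195, 194, 190, 187, 236, 235, 234, 241, 245, 249, 248, 248, 248, 248, 248, 240, 124, 87, 90, 93, 90, 90, 88, 89, 87, 88, 86]
150 [55, 57, 57, 57, 59, 59, 60, 57, 115, 191, 197, 197, 196, 196, 194, 196, 232, 233, 234, 234, 171, 177, 184, 199, 198, 199, 198, 198, 196, 196, 196, 196, 196, 196, 196, 197, 196, 197, 196, 198, 198, 197, 195, 196, 194, 194, 195, 196, 195, 197, 197, 197, 196, 195, 195, 195, 197, 197, 189, 189, 234, 232, 232, 220, 170, 191, 192, 191, 190, 188, 174, 98, 79, 80, 84, 83, 76, 61, 61, 61, 58, 58, 57, 57, 58]
base edges tool xy [[0.1397, -0.0479], [0.1396, 0.0511], [-0.0104, -0.0499], [-0.0105, 0.0545]]
wall flare [[0.0291, -0.0349], [0.0291, 0.0359]] hole [[0.0006, 0.0001]]
```

View pics/w6c.png

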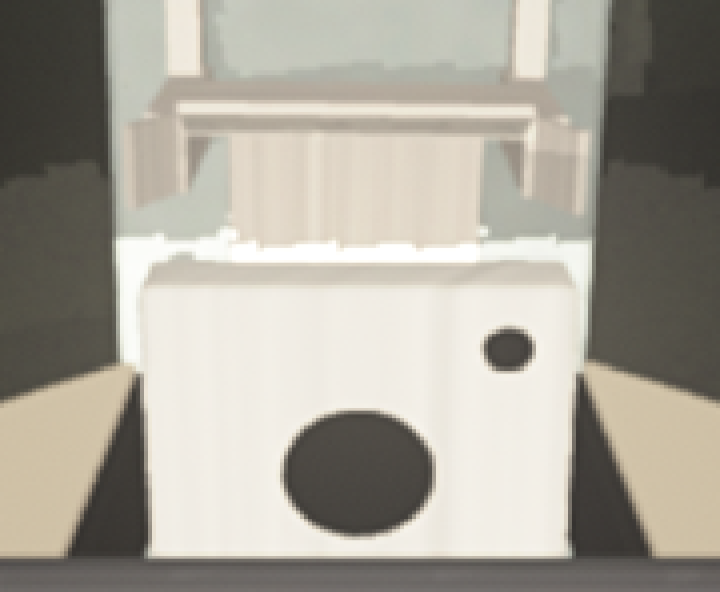

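```bash
python3 - <<'E'
from h import *
c=arm.calibration("wrist"); p,R,s=pose()
def rel(px,z): return ((np.c_[w("wrist",px,z,c),np.full(len(px),z)]-p)@R)[:,:2].round(4).tolist()
for r,z in((206,.046),(206,.039),(206,.03),(174.5,.076),(176,.076),(168,.086),(163,.086)): print(r,z,rel([(319.4,r)],z))
E
```

```text
206 0.046 [[-0.0076, 0.0001]]
206 0.039 [[-0.01, 0.0001]]
206 0.03 [[-0.0131, 0.0001]]
174.5 0.076 [[0.025, 0.0001]]
176 0.076 [[0.0239, 0.0001]]
168 0.086 [[0.0317, 0.0001]]
163 0.086 [[0.035, 0.0001]]
```

```bash
python3 - <<'E'
from h import *
plan((.5325,.1795,.095,-8),(.5325,.1795,.060,-8,.012))
E
```

```text
{"tx":0.001,"tz":0.027,"twist":0.003}, {"ty":-0.001,"tz":0.028,"twist":0.003}, -- {"tz":0.012}, {"tz":0.011}, {"tz":0.012}, -- 
 rows 5 end [0.5323 0.179  0.0596]
```

{"fn": "move_arm", "kwargs": {"motion": [{"tx": 0.001,"ty": 0,"tz": 0.027,"twist": 0.003},{"tx": 0,"ty": -0.001,"tz": 0.028,"twist": 0.003},{"tx": 0,"ty": 0,"tz": 0,"twist": 0},{"tx": 0,"ty": 0,"tz": 0.012,"twist": 0},{"tx": 0,"ty": 0,"tz": 0.011,"twist": 0},{"tx": 0,"ty": 0,"tz": 0.012,"twist": 0},{"tx": 0,"ty": 0,"tz": 0,"twist": 0},{"tx": 0,"ty": 0,"tz": 0,"twist": 0}]}}

```text
clock: 8.45
position: [0.5326, 0.1803, 0.0597]
ee_rot: [-2.37, -2.062, 0.001]
force: [0.2, 0.4, -0.6]
width: 0.544
gripper_force: 3.5
```

{"fn": "move_arm", "kwargs": {"motion": [{"tx": 0,"ty": 0,"tz": 0.008,"twist": 0},{"tx": 0,"ty": 0,"tz": 0.008,"twist": 0},{"tx": 0,"ty": 0,"tz": 0,"twist": 0},{"tx": 0,"ty": 0,"tz": 0,"twist": 0}]}}

```text
clock: 8.85
position: [0.5324, 0.1803, 0.0435]
ee_rot: [-2.37, -2.062, 0.001]
force: [-0.1, 0.1, 0.2]
width: 0.544
gripper_force: 35.0
```

{"fn": "move_arm", "kwargs": {"motion": [{"tx": 0,"ty": 0,"tz": 0,"twist": 0},{"tx": 0,"ty": 0,"tz": 0,"twist": 0},{"tx": 0,"ty": 0,"tz": 0,"twist": 0},{"tx": 0,"ty": 0,"tz": -0.02,"twist": 0},{"tx": 0,"ty": 0,"tz": -0.04,"twist": 0},{"tx": 0,"ty": 0,"tz": -0.045,"twist": 0},{"tx": 0,"ty": 0,"tz": 0,"twist": 0},{"tx": 0,"ty": 0,"tz": 0,"twist": 0}], "gripper": -0.4}}

```text
clock: 9.65
position: [0.5332, 0.1808, 0.1499]
ee_rot: [2.369, 2.063, 0.004]
force: [0.0, 0.1, -0.1]
width: 0.697
gripper_force: 0.0
```

```bash
python3 - <<'E'
from h import *
im,c=snap("wrist","w7"); print(pose()[0])
cv2.imwrite("pics/w7c.png",cv2.resize(im[130:360,190:450,::-1],None,fx=2.5,fy=2.5,interpolation=3))
E
```

```text
[0.53235092 0.18063972 0.14878341]
```

View pics/w7c.png

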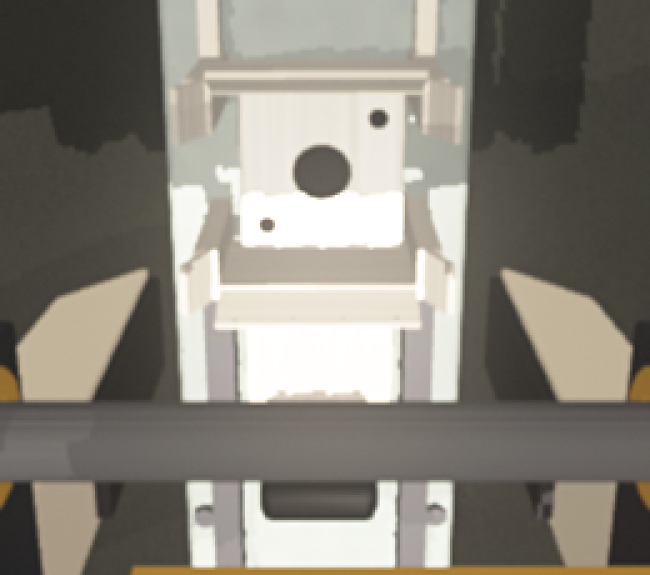

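The blank lies flat in the cage with its bore at (322,171) of the crop. Next is spacer2.

```bash
python3 - <<'E'
from h import *
plan((.473,-.163,.14,-76.5))
E
```

```text
{"tx":-0.039,"ty":-0.001,"tz":0.001,"twist":0.085}, {"tx":-0.039,"ty":0.004,"tz":0.001,"twist":0.085}, {"tx":-0.038,"ty":0.009,"tz":0.001,"twist":0.085}, {"tx":-0.036,"ty":0.014,"tz":0.001,"twist":0.085}, {"tx":-0.034,"ty":0.018,"tz":0.001,"twist":0.084}, {"tx":-0.031,"ty":0.023,"tz":0.001,"twist":0.085}, {"tx":-0.028,"ty":0.027,"tz":0.001,"twist":0.084}, {"tx":-0.024,"ty":0.03,"tz":0.001,"twist":0.085}, {"tx":-0.02,"ty":0.033,"tz":0.001,"twist":0.084}, -- 
 rows 9 end [ 0.4728 -0.1631  0.1396]
```

{"fn": "move_arm", "kwargs": {"motion": [{"tx": -0.039,"ty": -0.001,"tz": 0.001,"twist": 0.085},{"tx": -0.039,"ty": 0.004,"tz": 0.001,"twist": 0.085},{"tx": -0.038,"ty": 0.009,"tz": 0.001,"twist": 0.085},{"tx": -0.036,"ty": 0.014,"tz": 0.001,"twist": 0.085},{"tx": -0.034,"ty": 0.018,"tz": 0.001,"twist": 0.084},{"tx": -0.031,"ty": 0.023,"tz": 0.001,"twist": 0.085},{"tx": -0.028,"ty": 0.027,"tz": 0.001,"twist": 0.084},{"tx": -0.024,"ty": 0.03,"tz": 0.001,"twist": 0.085},{"tx": -0.02,"ty": 0.033,"tz": 0.001,"twist": 0.084},{"tx": 0,"ty": 0,"tz": 0,"twist": 0},{"tx": 0,"ty": 0,"tz": 0,"twist": 0}], "gripper": -1}}

```text
clock: 10.8
position: [0.4718, -0.1638, 0.1387]
ee_rot: [-3.12, -0.367, 0.003]
force: [-0.2, 0.9, -0.8]
width: 1.001
gripper_force: 0.0
```

```bash
python3 - <<'E'
from h import *
im,c=snap("wrist","w8"); print(pose()[0])
quad("wrist","spacer1_c",.032,c); quad("wrist","board_top",.008,c)
for r in arm.place_of("wrist","spacer1_c"): print(r["conf"],w("wrist",np.array(r["point"])*[640,400],.029,c))
cv2.imwrite("pics/w8c.png",im[80:360,140:540,::-1])
E
```

```text
[ 0.47227686 -0.16270292  0.13878791]
spacer1_c 0.65 px [292. 138.] centre 0.5102 -0.1347 size 2.2 17.9 ang 13.4
board_top 0.73 px [328. 121.] centre 0.5188 -0.1539 size 192.7 99.6 ang 10.1
0.21 [[ 0.47020266 -0.16157437]]
```

View pics/w8c.png

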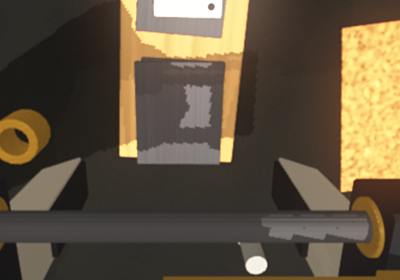

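```bash
cat >> h.py <<'E'
def edges(im,c,z,r0,r1,c0,c1):
    "left/right borders (orange->grey) per row, as world lines at height z"
    hsv=cv2.cvtColor(np.ascontiguousarray(im),cv2.COLOR_RGB2HSV); m=((hsv[...,1]>100)&(hsv[...,2]>70))
    L=[];Rr=[]
    mid=(c0+c1)//2
    for r in range(r0,r1):
        l=[k for k in range(c0,mid) if m[r,k]]; q=[k for k in range(mid,c1) if m[r,k]]
        if l: L.append((max(l)+1,r))
        if q: Rr.append((min(q)-.0,r))
    for nm,E in(("L",L),("R",Rr)):
        if len(E)<8: print(nm,"few");continue
        E=np.array(E,float); f=np.polyfit(E[:,1],E[:,0],1); k=abs(E[:,0]-np.polyval(f,E[:,1]))<2; f=np.polyfit(E[k,1],E[k,0],1)
        W=w("wrist",[(np.polyval(f,r0),r0),(np.polyval(f,r1),r1)],z,c); d=W[0]-W[1]
        print(nm,"cols",np.polyval(f,[r0,r1]).round(1),"n",k.sum(),"world",W.round(4).tolist(),"ang",round(np.degrees(np.arctan2(d[1],d[0])),1))
E
python3 - <<'E'
from h import *
im=cv2.imread("pics/w8.png")[:,:,::-1]; c=arm.calibration("wrist"); p,R,s=pose();print(p)
edges(im,c,.032,150,235,262,385)
g=cv2.cvtColor(np.ascontiguousarray(im),cv2.COLOR_RGB2GRAY).astype(int)
print("rows 125-165 at cols 280,300,320,340"); 
for r in list(range(128,164,2))+list(range(232,252,2)): print(r,g[r,[282,300,320,340,355]], end="; ")
E
```

```text
[ 0.47297871 -0.16188175  0.13926106]
L cols [274.8 277.6] n 85 world [[0.4994, -0.1202], [0.4315, -0.1363]] ang 13.4
R cols [364.  359.7] n 85 world [[0.5153, -0.1858], [0.4473, -0.2013]] ang 12.9
rows 125-165 at cols 280,300,320,340
128 [160 233 230 226 235]; 130 [159 178 231 227 235]; 132 [158 162 230 227 222]; 134 [159 161 231 228 162]; 136 [141 160 217 210 167]; 138 [ 81  97 139 152 166]; 140 [ 74  81  82 107 148]; 142 [ 76  80 116 113  84]; 144 [ 79  83 141 147  86]; 146 [ 78  81 121 122  84]; 148 [76 80 81 85 84]; 150 [77 81 86 93 89]; 152 [76 80 91 93 90]; 154 [76 78 83 89 88]; 156 [76 78 81 82 81]; 158 [74 77 80 82 80]; 160 [74 77 79 81 78]; 162 [74 76 78 80 78]; 232 [128 129 131 131 133]; 234 [129 129 131 132 133]; 236 [128 128 129 131 133]; 238 [127 128 130 131 132]; 240 [127 128 130 131 133]; 242 [127 129 129 130 133]; 244 [66 72 73 82 89]; 246 [50 50 51 51 50]; 248 [52 50 51 52 53]; 250 [52 49 52 52 52];
```

```bash
python3 - <<'E'
from h import *
c=arm.calibration("wrist")
a=w("wrist",[(318,244),(319,138.5),(319,143),(319,148)],.032,c); print(a,np.linalg.norm(a[1:]-a[0],axis=1))
u=np.array([np.cos(np.radians(13.2)),np.sin(np.radians(13.2))]); m=a[0]+.042*u; print(m)
n=np.array([-u[1],u[0]]); b=np.array([.4734,-.1609]); m=m+n*(n@(b-m)); print(m)
plan((m[0],m[1],.06,-76.8),(m[0],m[1],.0275,-76.8,.02))
E
```

```text
[[ 0.43152097 -0.17018975]
 [ 0.51566006 -0.15064115]
 [ 0.51238456 -0.15143509]
 [ 0.50871583 -0.15232435]] [0.08638018 0.08300999 0.07923521]
[ 0.47241128 -0.16059901]
[ 0.47252975 -0.16110411]
{"tz":0.04,"twist":0.003}, {"ty":-0.001,"tz":0.039,"twist":0.002}, -- {"tz":0.016}, {"tz":0.017}, -- 
 rows 4 end [ 0.4726 -0.1608  0.0273]
```

{"fn": "move_arm", "kwargs": {"motion": [{"tx": 0,"ty": 0,"tz": 0.04,"twist": 0.003},{"tx": 0,"ty": -0.001,"tz": 0.039,"twist": 0.002},{"tx": 0,"ty": 0,"tz": 0.018,"twist": 0},{"tx": 0,"ty": 0,"tz": 0.018,"twist": 0},{"tx": 0,"ty": 0,"tz": 0,"twist": 0},{"tx": 0,"ty": 0,"tz": 0,"twist": 0}]}}

```text
clock: 11.6
position: [0.4727, -0.1618, 0.0249]
ee_rot: [-3.121, -0.359, 0.001]
force: [0.0, 0.7, 0.1]
width: 1.0
gripper_force: 0.0
```

{"fn": "move_arm", "kwargs": {"motion": [{"tx": 0,"ty": 0,"tz": 0,"twist": 0},{"tx": 0,"ty": 0,"tz": 0,"twist": 0},{"tx": 0,"ty": 0,"tz": 0,"twist": 0},{"tx": 0,"ty": 0,"tz": 0,"twist": 0},{"tx": 0,"ty": 0,"tz": 0,"twist": 0},{"tx": 0,"ty": 0,"tz": 0,"twist": 0}], "gripper": 1, "squeeze": 45}}

```text
clock: 12.2
position: [0.4731, -0.1624, 0.0252]
ee_rot: [-3.121, -0.357, -0.002]
force: [-0.5, 0.5, 6.5]
width: 0.734
gripper_force: 45.0
```

```bash
python3 - <<'E'
from h import *
p,R,s=pose(); print(p,s["width"]*92,s["gripper_force"],s["force"])
for r in arm.place_of("scene","pad_top")+arm.place_of("side","pad_top"): print(r["conf"])
arm.get_image("scene"); print([w("scene",np.array(r["point"])*[640,400],.003) for r in arm.place_of("scene","pad_top")])
arm.get_image("side");print([w("side",np.array(r["point"])*[640,400],.003) for r in arm.place_of("side","pad_top")])
st=plan((p[0],p[1],.11,-76.8)); st=plan((.5203,-.3586,.11,-68.4),start=st)
E
```

```text
[ 0.4730797  -0.16236907  0.02520934] 67.48909055143709 45.00187397003174 [-0.49869362  0.51912048  6.4518577 ]
0.82
0.6
0.47
[array([[ 0.52342779, -0.36403137]]), array([[ 0.74049207, -0.17556359]])]
[array([[ 0.52181959, -0.36140672]]), array([[0.5414699 , 0.23537778]])]
{"tz":-0.042,"twist":-0.001}, {"tz":-0.043,"twist":-0.001}, -- 
 rows 2 end [ 0.473  -0.1624  0.1102]
{"ty":0.04,"twist":-0.019}, {"tx":-0.001,"ty":0.04,"twist":-0.019}, {"tx":-0.002,"ty":0.041,"twist":-0.018}, {"tx":-0.003,"ty":0.04,"twist":-0.019}, {"tx":-0.005,"ty":0.04,"twist":-0.018}, -- 
 rows 5 end [ 0.52   -0.3583  0.1102]
```

{"fn": "move_arm", "kwargs": {"motion": [{"tx": 0,"ty": 0,"tz": -0.042,"twist": 0},{"tx": 0,"ty": 0,"tz": -0.043,"twist": 0},{"tx": 0,"ty": 0.04,"tz": 0,"twist": -0.019},{"tx": -0.001,"ty": 0.04,"tz": 0,"twist": -0.019},{"tx": -0.002,"ty": 0.041,"tz": 0,"twist": -0.018},{"tx": -0.003,"ty": 0.04,"tz": 0,"twist": -0.019},{"tx": -0.005,"ty": 0.042,"tz": 0,"twist": -0.018},{"tx": 0,"ty": 0,"tz": 0,"twist": 0},{"tx": 0,"ty": 0,"tz": 0,"twist": 0}]}}

```text
clock: 13.4
position: [0.5187, -0.3614, 0.1092]
ee_rot: [-3.087, -0.58, 0.002]
force: [0.4, 0.0, -2.8]
width: 0.73
gripper_force: 45.0
```

```bash
python3 - <<'E'
from h import *
im,c=snap("wrist","w9"); p,R,s=pose(); print(p,s["width"]*92,s["gripper_force"])
quad("wrist","pad_top",.003,c)
hsv=cv2.cvtColor(np.ascontiguousarray(im),cv2.COLOR_RGB2HSV); m=((hsv[...,1]>80)&(hsv[...,2]>90)).astype(np.uint8)
m[250:]=0; m=cv2.morphologyEx(m,2,np.ones((3,3))); cs,_=cv2.findContours(m,0,2); k=max(cs,key=cv2.contourArea)
print(cv2.boundingRect(k)); hull=cv2.approxPolyDP(cv2.convexHull(k),6,True)[:,0]; print(hull.tolist()); print(w("wrist",hull,.003,c).round(4).tolist())
cv2.imwrite("pics/w9c.png",cv2.resize(im[40:340,120:520,::-1],None,fx=1.9,fy=1.9))
E
```

```text
[ 0.51911231 -0.35982386  0.10905831] 67.3089518748686 44.99955475330353
pad_top 0.73 px [311. 140.] centre 0.5354 -0.3514 size 109.9 120.2 ang 21.0
(233, 85, 168, 156)
[[400, 99], [393, 181], [241, 237], [233, 97], [350, 85]]
[[0.6074, -0.3888], [0.55, -0.4098], [0.4623, -0.3144], [0.565, -0.276], [0.6032, -0.3514]]
```

View pics/w9c.png

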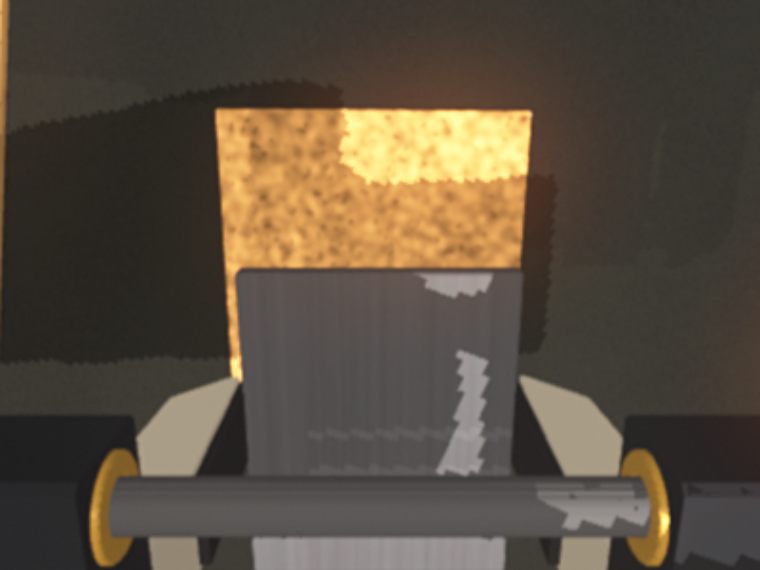

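```bash
python3 - <<'E'
from h import *
c=arm.calibration("wrist");p,R,s=pose();print(p)
for r in(182,181): print((np.append(w("wrist",[(319,r)],p[2]+.0068,c)[0],p[2]+.0068)-p)@R)
plan((.517,-.3592,.06,-69.3),(.517,-.3592,.004,-69.3,.02))
E
```

```text
[ 0.51940159 -0.35898023  0.10909267]
[ 0.04085646 -0.00061585 -0.00681183]
[ 0.04131503 -0.0006156  -0.00681197]
{"tx":-0.001,"tz":0.025,"twist":0.004}, {"tx":-0.001,"ty":-0.001,"tz":0.024,"twist":0.004}, -- {"tz":0.019}, {"tz":0.019}, {"ty":0.001,"tz":0.018}, -- 
 rows 5 end [ 0.5174 -0.3595  0.0041]
```

{"fn": "move_arm", "kwargs": {"motion": [{"tx": -0.001,"ty": 0,"tz": 0.025,"twist": 0.004},{"tx": -0.001,"ty": 0,"tz": 0.024,"twist": 0.004},{"tx": 0,"ty": 0,"tz": 0.019,"twist": 0},{"tx": 0,"ty": 0,"tz": 0.019,"twist": 0},{"tx": 0,"ty": 0,"tz": 0.018,"twist": 0},{"tx": 0,"ty": 0,"tz": 0,"twist": 0},{"tx": 0,"ty": 0,"tz": 0,"twist": 0},{"tx": 0,"ty": 0,"tz": 0,"twist": 0}]}}

```text
clock: 14.3
position: [0.5181, -0.3603, 0.0046]
ee_rot: [-3.09, -0.565, -0.0]
force: [0.8, 0.4, -1.4]
width: 0.731
gripper_force: 45.0
```

{"fn": "move_arm", "kwargs": {"motion": [{"tx": 0,"ty": 0,"tz": 0,"twist": 0},{"tx": 0,"ty": 0,"tz": 0,"twist": 0},{"tx": 0,"ty": 0,"tz": 0,"twist": 0},{"tx": 0,"ty": 0,"tz": 0,"twist": 0},{"tx": 0,"ty": 0,"tz": -0.02,"twist": 0},{"tx": 0,"ty": 0,"tz": -0.04,"twist": 0},{"tx": 0,"ty": 0,"tz": -0.045,"twist": 0},{"tx": 0,"ty": 0,"tz": -0.03,"twist": 0},{"tx": 0,"ty": 0,"tz": 0,"twist": 0},{"tx": 0,"ty": 0,"tz": 0,"twist": 0}], "gripper": -1}}

```text
clock: 15.3
position: [0.5181, -0.361, 0.1402]
ee_rot: [3.09, 0.564, 0.002]
force: [-0.2, 0.8, -0.7]
width: 1.002
gripper_force: 0.0
```

```bash
python3 - <<'E'
from h import *
p,R,s=pose(); print(p)
im,c=snap("wrist","w10")
edges(im,c,.009,160,200,240,400)
g=cv2.cvtColor(np.ascontiguousarray(im),cv2.COLOR_RGB2HSV)
print(g[110:260:3,319,1])
quad("wrist","spacer1_c",.009,c);quad("wrist","pad_top",.003,c)
plan((.4726,-.161,.125,12))
E
```

```text
[ 0.51813586 -0.36102214  0.140208  ]
L cols [278.4 280.1] n 40 world [[0.5278, -0.3206], [0.4952, -0.3332]] ang 21.1
R cols [359.3 357.9] n 40 world [[0.5515, -0.3835], [0.5188, -0.3958]] ang 20.6
[128 119 111 123 126 131 139 141 127 161  65  59  59  61  61  58  50  46
  48  44  44  49  49  49  49  49  32  24  44  52  54  54  56  41  32  32
  30  32  35  33  34  78 126 119 127 114 121 120  94 116]
spacer1_c 0.98 px [ 86. 133.] centre 0.469 -0.1626 size 86.5 72.3 ang 10.1
spacer1_c 0.31 px [68. 31.] centre 0.5651 -0.139 size 47.6 59.0 ang 13.0
pad_top 0.67 px [318. 137.] centre 0.5163 -0.3586 size 150.5 121.4 ang 20.7
{"tx":0.003,"ty":-0.02,"tz":0.001,"twist":-0.09}, {"tx":0.006,"ty":-0.02,"tz":0.001,"twist":-0.09}, {"tx":0.008,"ty":-0.019,"tz":0.001,"twist":-0.09}, {"tx":0.011,"ty":-0.017,"tz":0.002,"twist":-0.09}, {"tx":0.013,"ty":-0.016,"tz":0.001,"twist":-0.091}, {"tx":0.015,"ty":-0.013,"tz":0.002,"twist":-0.09}, {"tx":0.017,"ty":-0.011,"tz":0.001,"twist":-0.091}, {"tx":0.019,"ty":-0.009,"tz":0.002,"twist":-0.09}, {"tx":0.019,"ty":-0.006,"tz":0.001,"twist":-0.091}, {"tx":0.02,"ty":-0.003,"tz":0.002,"twist":-0.09}, -- 
 rows 10 end [ 0.4723 -0.1615  0.1247]
```

{"fn": "move_arm", "kwargs": {"motion": [{"tx": 0.003,"ty": -0.02,"tz": 0.001,"twist": -0.09},{"tx": 0.006,"ty": -0.02,"tz": 0.001,"twist": -0.09},{"tx": 0.008,"ty": -0.019,"tz": 0.001,"twist": -0.09},{"tx": 0.011,"ty": -0.017,"tz": 0.002,"twist": -0.09},{"tx": 0.013,"ty": -0.016,"tz": 0.001,"twist": -0.091},{"tx": 0.015,"ty": -0.013,"tz": 0.002,"twist": -0.09},{"tx": 0.017,"ty": -0.011,"tz": 0.001,"twist": -0.091},{"tx": 0.019,"ty": -0.009,"tz": 0.002,"twist": -0.09},{"tx": 0.019,"ty": -0.006,"tz": 0.001,"twist": -0.091},{"tx": 0.02,"ty": -0.003,"tz": 0.002,"twist": -0.09},{"tx": 0,"ty": 0,"tz": 0,"twist": 0},{"tx": 0,"ty": 0,"tz": 0,"twist": 0}]}}

```text
clock: 16.65
position: [0.4725, -0.1621, 0.1252]
ee_rot: [-1.979, -2.438, 0.001]
force: [0.1, 0.0, 0.0]
width: 1.0
gripper_force: 0.0
```

```bash
python3 - <<'E'
from h import *
im,c=snap("wrist","w11"); print(pose()[0])
x,y,a=white(im,c,.026,(240,130,382,255)); white(im,c,.026,(385,130,530,255))
quad("wrist","blank1_c",.026,c)
plan((x,y,.06,a),(x,y,.0165,a,.03))
E
```

```text
[ 0.47269211 -0.16281821  0.12536275]
white centre 0.4715 -0.1672 size 50.2 45.6 ang 7.7
white centre 0.5692 -0.1467 size 50.1 49.4 ang 11.9
blank1_c 0.97 px [318. 199.] centre 0.4713 -0.1638 size 49.9 51.9 ang 8.3
{"tx":-0.002,"ty":-0.001,"tz":0.033,"twist":0.022}, {"tx":-0.002,"ty":-0.001,"tz":0.032,"twist":0.023}, -- {"tz":0.022}, {"tz":0.022}, -- 
 rows 4 end [ 0.4715 -0.1675  0.0165]
```

{"fn": "move_arm", "kwargs": {"motion": [{"tx": -0.001,"ty": -0.002,"tz": 0.033,"twist": 0.022},{"tx": 0,"ty": 0,"tz": 0.032,"twist": 0.022},{"tx": 0,"ty": 0,"tz": 0.022,"twist": 0},{"tx": 0,"ty": 0,"tz": 0.022,"twist": 0},{"tx": 0,"ty": 0,"tz": 0,"twist": 0},{"tx": 0,"ty": 0,"tz": 0,"twist": 0}], "gripper": -0.6}}

```text
clock: 17.35
position: [0.471, -0.1648, 0.0162]
ee_rot: [-2.064, -2.368, 0.002]
force: [0.7, 0.7, 0.5]
width: 0.798
gripper_force: 0.0
```

{"fn": "move_arm", "kwargs": {"motion": [{"tx": 0,"ty": 0,"tz": 0,"twist": 0},{"tx": 0,"ty": 0,"tz": 0,"twist": 0},{"tx": 0,"ty": 0,"tz": 0,"twist": 0},{"tx": 0,"ty": 0,"tz": 0,"twist": 0},{"tx": 0,"ty": 0,"tz": 0,"twist": 0},{"tx": 0,"ty": 0,"tz": 0,"twist": 0}], "gripper": 1, "squeeze": 35}}

```text
clock: 17.95
position: [0.4713, -0.1636, 0.0169]
ee_rot: [2.061, 2.371, 0.0]
force: [-0.3, -0.5, 1.7]
width: 0.542
gripper_force: 35.0
```

```bash
python3 - <<'E'
from h import *
p,R,s=pose(); print(p,s["width"]*92,s["gripper_force"],s["force"])
st=plan((p[0],p[1],.15,8)); st=plan((.5324,.1797,.15,-8),start=st)
E
```

```text
[ 0.47126263 -0.16364088  0.01686677] 49.85088350414724 34.998595118522644 [-0.30835455 -0.45068286  1.68855684]
{"tz":-0.044}, {"tz":-0.045}, {"tz":-0.044}, -- 
 rows 3 end [ 0.4712 -0.1636  0.1499]
{"tx":0.041,"ty":0.014,"twist":0.022}, {"tx":0.042,"ty":0.012,"twist":0.022}, {"tx":0.042,"ty":0.011,"twist":0.022}, {"tx":0.043,"ty":0.009,"twist":0.022}, {"tx":0.043,"ty":0.008,"twist":0.022}, {"tx":0.043,"ty":0.006,"twist":0.023}, {"tx":0.043,"ty":0.004,"twist":0.022}, {"tx":0.044,"ty":0.003,"twist":0.023}, -- 
 rows 8 end [0.5322 0.1798 0.1499]
```

{"fn": "move_arm", "kwargs": {"motion": [{"tx": 0,"ty": 0,"tz": -0.044,"twist": 0},{"tx": 0,"ty": 0,"tz": -0.045,"twist": 0},{"tx": 0,"ty": 0,"tz": -0.044,"twist": 0},{"tx": 0.041,"ty": 0.014,"tz": 0,"twist": 0.022},{"tx": 0.042,"ty": 0.012,"tz": 0,"twist": 0.022},{"tx": 0.042,"ty": 0.011,"tz": 0,"twist": 0.022},{"tx": 0.043,"ty": 0.009,"tz": 0,"twist": 0.022},{"tx": 0.043,"ty": 0.008,"tz": 0,"twist": 0.022},{"tx": 0.043,"ty": 0.006,"tz": 0,"twist": 0.023},{"tx": 0.043,"ty": 0.004,"tz": 0,"twist": 0.022},{"tx": 0.044,"ty": 0.003,"tz": 0,"twist": 0.023},{"tx": 0,"ty": 0,"tz": 0,"twist": 0}]}}

```text
clock: 19.15
position: [0.5318, 0.1878, 0.1491]
ee_rot: [-2.361, -2.069, -0.003]
force: [-0.7, -0.8, -1.4]
width: 0.537
gripper_force: 35.0
```

```bash
cat >> h.py <<'E'
def held(im,c):
    "bore of the held blank relative to the TCP, tool axes"
    p,R,s=pose(); m=(im[235:288,285:355].max(2)<90).astype(np.uint8)
    n,l,st,ce=cv2.connectedComponentsWithStats(m); i=1+np.argmax(st[1:,4]); q=ce[i]+[285,235]
    z=p[2]+.0095; print("bore px",q.round(1),"area",st[i,4],"rel",((np.append(w("wrist",[q],z,c)[0],z)-p)@R).round(4),"w",s["width"]*92,"F",s["gripper_force"])
E
python3 - <<'E'
from h import *
arm.get_image("wrist"); arm.get_image("wrist")
im,c=snap("wrist","w12"); print(pose()[0]); held(im,c)
plan((.5324,.180,.095,-8),(.5324,.180,.0555,-8,.012))
E
```

```text
[0.531707   0.17939696 0.14941713]
bore px [319.1 270.2] area 901 rel [ 0.0004 -0.0004 -0.0095] w 49.718871864286 F 34.9983286857605
{"tz":0.027}, {"tx":0.001,"ty":0.001,"tz":0.027}, -- {"tz":0.01}, {"tz":0.01}, {"tz":0.01}, {"tz":0.01}, -- 
 rows 6 end [0.5328 0.1802 0.0554]
```

{"fn": "move_arm", "kwargs": {"motion": [{"tx": 0,"ty": 0,"tz": 0.027,"twist": 0},{"tx": 0.001,"ty": 0.001,"tz": 0.027,"twist": 0},{"tx": 0,"ty": 0,"tz": 0,"twist": 0},{"tx": 0,"ty": 0,"tz": 0.01,"twist": 0},{"tx": 0,"ty": 0,"tz": 0.01,"twist": 0},{"tx": 0,"ty": 0,"tz": 0.01,"twist": 0},{"tx": 0,"ty": 0,"tz": 0.01,"twist": 0},{"tx": 0,"ty": 0,"tz": 0,"twist": 0},{"tx": 0,"ty": 0,"tz": 0,"twist": 0}]}}

```text
clock: 20.2
position: [0.5351, 0.1814, 0.0572]
ee_rot: [2.371, 2.06, 0.006]
force: [0.3, 0.8, 5.3]
width: 0.544
gripper_force: 35.0
```

{"fn": "move_arm", "kwargs": {"motion": [{"tx": 0,"ty": 0,"tz": 0,"twist": 0},{"tx": 0,"ty": 0,"tz": 0,"twist": 0},{"tx": 0,"ty": 0,"tz": 0,"twist": 0},{"tx": 0,"ty": 0,"tz": -0.02,"twist": 0},{"tx": 0,"ty": 0,"tz": -0.035,"twist": 0},{"tx": 0,"ty": 0,"tz": -0.04,"twist": 0},{"tx": 0,"ty": 0,"tz": 0,"twist": 0},{"tx": 0,"ty": 0,"tz": 0,"twist": 0}], "gripper": -0.4}}

```text
clock: 21.0
position: [0.5336, 0.1809, 0.1514]
ee_rot: [2.371, 2.061, 0.003]
force: [0.2, 0.1, -0.8]
width: 0.702
gripper_force: 0.0
```

```bash
python3 - <<'E'
from h import *
im,c=snap("wrist","w13"); print(pose()[0])
quad("wrist","blank1_c",.063,c)
plan((.5695,-.147,.125,11.5))
E
```

```text
[0.53282199 0.18068185 0.15034701]
blank1_c 0.72 px [322. 201.] centre 0.535 0.1807 size 52.7 49.8 ang 82.2
{"tx":-0.046,"ty":0.012,"tz":0.004,"twist":-0.031}, {"tx":-0.046,"ty":0.009,"tz":0.003,"twist":-0.031}, {"tx":-0.046,"ty":0.007,"tz":0.004,"twist":-0.031}, {"tx":-0.047,"ty":0.005,"tz":0.003,"twist":-0.031}, {"tx":-0.047,"ty":0.003,"tz":0.004,"twist":-0.031}, {"tx":-0.047,"ty":0.001,"tz":0.003,"twist":-0.031}, {"tx":-0.047,"ty":-0.002,"tz":0.004,"twist":-0.031}, -- 
 rows 7 end [ 0.5696 -0.1467  0.1249]
```

```bash
python3 - <<'E'
import cv2,numpy as np
a=cv2.imread("pics/w7.png")[140:260,230:410]; b=cv2.imread("pics/w13.png")[140:260,230:410]
cv2.imwrite("pics/cmp.png",cv2.resize(np.hstack([a,b]),None,fx=2.2,fy=3,interpolation=3))
E
```

```text
(no output)
```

View pics/cmp.png

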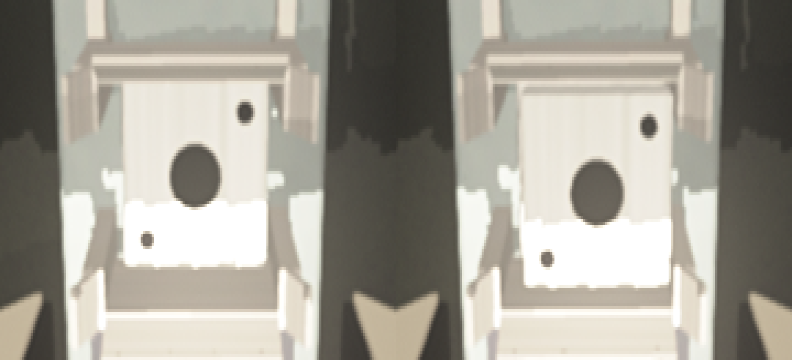

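The second blank is seated flat, judging by its scale (about 1.05 times the first), but it sits a little to the +x side. I'll aim 2 mm to -x for the next one.

{"fn": "move_arm", "kwargs": {"motion": [{"tx": -0.046,"ty": 0.012,"tz": 0.004,"twist": -0.031},{"tx": -0.046,"ty": 0.009,"tz": 0.003,"twist": -0.031},{"tx": -0.046,"ty": 0.007,"tz": 0.004,"twist": -0.031},{"tx": -0.047,"ty": 0.005,"tz": 0.003,"twist": -0.031},{"tx": -0.047,"ty": 0.003,"tz": 0.004,"twist": -0.031},{"tx": -0.047,"ty": 0.001,"tz": 0.003,"twist": -0.031},{"tx": -0.047,"ty": -0.002,"tz": 0.004,"twist": -0.031},{"tx": 0,"ty": 0,"tz": 0,"twist": 0},{"tx": 0,"ty": 0,"tz": 0,"twist": 0},{"tx": 0,"ty": 0,"tz": 0,"twist": 0}], "gripper": -0.6}}

```text
clock: 22.1
position: [0.5699, -0.1452, 0.1247]
ee_rot: [-1.985, -2.432, 0.001]
force: [-0.5, 0.5, -0.4]
width: 0.8
gripper_force: 0.0
```

```bash
python3 - <<'E'
from h import *
im,c=snap("wrist","w14"); print(pose()[0])
x,y,a=white(im,c,.026,(240,130,400,255))
quad("wrist","blank1_c",.026,c)
plan((x,y,.06,a),(x,y,.0165,a,.03))
E
```

```text
[ 0.57011184 -0.1446907   0.1249086 ]
white centre 0.5635 -0.154 size 108.4 63.9 ang 10.3
{"tx":-0.004,"ty":-0.004,"tz":0.033,"twist":0.007}, {"tx":-0.004,"ty":-0.004,"tz":0.032,"twist":0.008}, -- {"tz":0.022}, {"tz":0.022}, -- 
 rows 4 end [ 0.5639 -0.1539  0.0162]
```

```bash
sed -i 's/(s.min(2)>thr)\*255/((s.min(2)>thr)\&(s.max(2).astype(int)-s.min(2)<30))*255/' h.py; python3 - <<'E'
from h import *
im=cv2.imread("pics/w14.png")[:,:,::-1];c=arm.calibration("wrist")
for t in(150,190): x,y,a=white(im,c,.026,(250,140,390,260),thr=t)
im,c=snap("wrist","w15");x,y,a=white(im,c,.026,(250,140,390,260)); quad("wrist","blank3_c",.026,c)
for r in arm.place_of("wrist","blank1_c"): print(r["conf"],w("wrist",np.array(r["point"])*[640,400],.02,c))
print(im[205,270:370:4].tolist())
E
```

```text
white centre 0.5719 -0.145 size 78.5 52.2 ang 11.6
white centre 0.5701 -0.1462 size 51.0 50.6 ang 11.6
white centre 0.5694 -0.1467 size 51.0 49.9 ang 11.6
blank3_c 0.86 px [317. 198.] centre 0.5695 -0.1459 size 50.6 51.4 ang 11.6
[[155, 132, 118], [156, 134, 118], [149, 126, 110], [201, 183, 173], [237, 229, 212], [243, 236, 225], [244, 237, 227], [243, 236, 225], [243, 237, 226], [223, 208, 188], [123, 101, 81], [122, 101, 82], [122, 101, 82], [121, 101, 83], [114, 94, 77], [241, 235, 221], [244, 238, 229], [242, 236, 227], [242, 236, 227], [242, 236, 227], [203, 190, 181], [200, 188, 180], [200, 188, 180], [196, 185, 179], [195, 183, 178]]
```

{"fn": "move_arm", "kwargs": {"motion": [{"tx": 0,"ty": 0,"tz": 0.033,"twist": 0},{"tx": 0,"ty": 0,"tz": 0.032,"twist": 0},{"tx": 0,"ty": 0,"tz": 0.022,"twist": 0},{"tx": 0,"ty": 0,"tz": 0.021,"twist": 0},{"tx": 0,"ty": 0,"tz": 0,"twist": 0},{"tx": 0,"ty": 0,"tz": 0,"twist": 0}]}}

```text
clock: 22.95
position: [0.5704, -0.1461, 0.0176]
ee_rot: [-1.986, -2.433, 0.0]
force: [-0.2, -0.5, 0.7]
width: 0.798
gripper_force: 0.0
```

{"fn": "move_arm", "kwargs": {"motion": [{"tx": 0,"ty": 0,"tz": 0,"twist": 0},{"tx": 0,"ty": 0,"tz": 0,"twist": 0},{"tx": 0,"ty": 0,"tz": 0,"twist": 0},{"tx": 0,"ty": 0,"tz": 0,"twist": 0},{"tx": 0,"ty": 0,"tz": 0,"twist": 0},{"tx": 0,"ty": 0,"tz": 0,"twist": 0}], "gripper": 1}}

```text
clock: 23.55
position: [0.5705, -0.1465, 0.0181]
ee_rot: [1.987, 2.433, 0.001]
force: [-1.8, 0.9, 5.5]
width: 0.538
gripper_force: 35.0
```

```bash
python3 - <<'E'
from h import *
p,R,s=pose(); print(p,s["width"]*92,s["gripper_force"],s["force"])
st=plan((p[0],p[1],.16,11.6)); st=plan((.531,.180,.16,-8),start=st)
E
```

```text
[ 0.57049825 -0.14651712  0.01811419] 49.509567456955395 35.00136852264404 [-1.82320699  0.93181883  5.47799003]
{"tz":-0.047}, {"tz":-0.047}, {"tz":-0.048,"twist":-0.001}, -- 
 rows 3 end [ 0.5704 -0.1466  0.1601]
{"tx":0.047,"ty":0.004,"twist":0.031}, {"tx":0.047,"ty":0.002,"twist":0.031}, {"tx":0.047,"ty":-0.001,"twist":0.031}, {"tx":0.047,"ty":-0.003,"twist":0.031}, {"tx":0.047,"ty":-0.005,"twist":0.031}, {"tx":0.046,"ty":-0.008,"twist":0.031}, {"tx":0.046,"ty":-0.01,"twist":0.032}, -- 
 rows 7 end [0.5308 0.1804 0.1602]
```

{"fn": "move_arm", "kwargs": {"motion": [{"tx": 0,"ty": 0,"tz": -0.047,"twist": 0},{"tx": 0,"ty": 0,"tz": -0.047,"twist": 0},{"tx": 0,"ty": 0,"tz": -0.048,"twist": 0},{"tx": 0.047,"ty": 0.004,"tz": 0,"twist": 0.031},{"tx": 0.047,"ty": 0.002,"tz": 0,"twist": 0.031},{"tx": 0.047,"ty": -0.001,"tz": 0,"twist": 0.031},{"tx": 0.047,"ty": -0.003,"tz": 0,"twist": 0.031},{"tx": 0.047,"ty": -0.005,"tz": 0,"twist": 0.031},{"tx": 0.046,"ty": -0.008,"tz": 0,"twist": 0.031},{"tx": 0.046,"ty": -0.01,"tz": 0,"twist": 0.032},{"tx": 0,"ty": 0,"tz": 0,"twist": 0},{"tx": 0,"ty": 0,"tz": 0,"twist": 0}]}}

```text
clock: 24.75
position: [0.5307, 0.1818, 0.1594]
ee_rot: [-2.369, -2.063, 0.001]
force: [-0.3, -1.1, -0.3]
width: 0.538
gripper_force: 35.0
```

```bash
python3 - <<'E'
from h import *
arm.get_image("wrist"); arm.get_image("wrist")
im,c=snap("wrist","w16"); print(pose()[0]); held(im,c)
plan((.531,.180,.105,-8),(.531,.180,.0695,-8,.012))
E
```

```text
[0.53153365 0.17863353 0.15975172]
bore px [319.1 266.9] area 892 rel [ 0.0009 -0.0003 -0.0095] w 49.47175987405881 F 34.99963402748108
{"tx":0.001,"tz":0.027,"twist":-0.001}, {"ty":-0.001,"tz":0.028,"twist":-0.002}, -- {"tz":0.012}, {"tz":0.012}, {"tz":0.011}, -- 
 rows 5 end [0.5307 0.1797 0.0698]
```

{"fn": "move_arm", "kwargs": {"motion": [{"tx": 0,"ty": 0,"tz": 0.027,"twist": 0},{"tx": 0,"ty": 0,"tz": 0.028,"twist": 0},{"tx": 0,"ty": 0,"tz": 0,"twist": 0},{"tx": 0,"ty": 0,"tz": 0.012,"twist": 0},{"tx": 0,"ty": 0,"tz": 0.012,"twist": 0},{"tx": 0,"ty": 0,"tz": 0.011,"twist": 0},{"tx": 0,"ty": 0,"tz": 0,"twist": 0},{"tx": 0,"ty": 0,"tz": 0,"twist": 0}]}}

```text
clock: 25.7
position: [0.5312, 0.1805, 0.0697]
ee_rot: [-2.373, -2.059, 0.0]
force: [0.0, 0.8, -0.4]
width: 0.535
gripper_force: 35.0
```

{"fn": "move_arm", "kwargs": {"motion": [{"tx": 0,"ty": 0,"tz": 0,"twist": 0},{"tx": 0,"ty": 0,"tz": 0,"twist": 0},{"tx": 0,"ty": 0,"tz": 0,"twist": 0},{"tx": 0,"ty": 0,"tz": -0.02,"twist": 0},{"tx": 0,"ty": 0,"tz": -0.03,"twist": 0},{"tx": 0,"ty": 0,"tz": -0.03,"twist": 0},{"tx": 0,"ty": 0,"tz": 0,"twist": 0},{"tx": 0,"ty": 0,"tz": 0,"twist": 0}], "gripper": -0.4}}

```text
clock: 26.5
position: [0.5316, 0.1807, 0.1504]
ee_rot: [2.373, 2.059, 0.003]
force: [0.2, -0.6, 0.1]
width: 0.7
gripper_force: 0.0
```

```bash
python3 - <<'E'
from h import *
im,c=snap("wrist","w17"); print(pose()[0])
quad("wrist","blank1_c",.075,c)
plan((.4715,-.161,.14,-80))
E
```

```text
[0.53097927 0.18045957 0.14955204]
blank1_c 0.78 px [348. 170.] centre 0.5487 0.1938 size 33.3 65.8 ang 35.5
blank1_c 0.18 px [317. 135.] centre 0.5357 0.2129 size 196.8 85.0 ang 82.3
{"tx":-0.038,"ty":-0.001,"tz":0.001,"twist":0.089}, {"tx":-0.038,"ty":0.004,"tz":0.001,"twist":0.089}, {"tx":-0.037,"ty":0.01,"tz":0.001,"twist":0.089}, {"tx":-0.036,"ty":0.015,"tz":0.001,"twist":0.089}, {"tx":-0.033,"ty":0.019,"tz":0.001,"twist":0.089}, {"tx":-0.03,"ty":0.024,"tz":0.001,"twist":0.088}, {"tx":-0.027,"ty":0.028,"tz":0.001,"twist":0.089}, {"tx":-0.023,"ty":0.031,"tz":0.001,"twist":0.088}, {"tx":-0.018,"ty":0.034,"tz":0.001,"twist":0.089}, -- 
 rows 9 end [ 0.4716 -0.1605  0.1402]
```

```bash
python3 - <<'E'
from h import *
c=arm.calibration("wrist")
for f,z in(("w13",.063),("w17",.075)):
    im=cv2.imread(f"pics/{f}.png"); m=(im[150:250,275:365].max(2)<110).astype(np.uint8)
    n,l,st,ce=cv2.connectedComponentsWithStats(m)
    for i in range(1,n):
        if st[i,4]>15: q=ce[i]+[275,150]; print(f,q.round(1),st[i].tolist(),w("wrist",[q],z,c).round(4))
E
```

```text
w13 [344.4 181.7] [67, 29, 6, 6, 29] [[0.5507 0.1943]]
w13 [320.7 203.7] [35, 44, 22, 20, 351] [[0.5316 0.1802]]
w17 [343.5 185.9] [66, 33, 6, 7, 35] [[0.5494 0.1947]]
w17 [318.8 209.1] [33, 49, 23, 22, 397] [[0.5302 0.1805]]
```

Three blanks are seated. The bore and dot spacing is consistent with the third lying flat at z = 75 mm. Now spacer1.

{"fn": "move_arm", "kwargs": {"motion": [{"tx": -0.038,"ty": -0.001,"tz": 0.001,"twist": 0.089},{"tx": -0.038,"ty": 0.004,"tz": 0.001,"twist": 0.089},{"tx": -0.037,"ty": 0.01,"tz": 0.001,"twist": 0.089},{"tx": -0.036,"ty": 0.015,"tz": 0.001,"twist": 0.089},{"tx": -0.033,"ty": 0.019,"tz": 0.001,"twist": 0.089},{"tx": -0.03,"ty": 0.024,"tz": 0.001,"twist": 0.088},{"tx": -0.027,"ty": 0.028,"tz": 0.001,"twist": 0.089},{"tx": -0.023,"ty": 0.031,"tz": 0.001,"twist": 0.088},{"tx": -0.018,"ty": 0.034,"tz": 0.001,"twist": 0.089},{"tx": 0,"ty": 0,"tz": 0,"twist": 0},{"tx": 0,"ty": 0,"tz": 0,"twist": 0},{"tx": 0,"ty": 0,"tz": 0,"twist": 0}], "gripper": -1}}

```text
clock: 27.8
position: [0.472, -0.1593, 0.1401]
ee_rot: [-3.129, -0.277, 0.002]
force: [-0.4, 0.5, 0.0]
width: 1.001
gripper_force: 0.0
```

```bash
python3 - <<'E'
from h import *
arm.get_image("wrist");im,c=snap("wrist","w18"); p=pose()[0]; print(p)
quad("wrist","spacer1_c",.014,c); quad("wrist","board_top",.008,c)
edges(im,c,.014,165,215,250,390)
s=cv2.cvtColor(np.ascontiguousarray(im),cv2.COLOR_RGB2HSV)
print(s[110:260:3,319,1]); print(s[110:260:3,319,2])
E
```

```text
[ 0.47228487 -0.15911891  0.14035801]
spacer1_c 0.85 px [324. 185.] centre 0.4701 -0.1645 size 84.8 68.5 ang 10.1
spacer1_c 0.5 px [56. 89.] centre 0.511 0.052 size 95.5 107.4 ang 82.5
board_top 0.94 px [327. 124.] centre 0.5184 -0.1539 size 190.9 101.0 ang 10.1
L cols [285.4 286.5] n 50 world [[0.4866, -0.1276], [0.4435, -0.135]] ang 9.7
R cols [367.2 364.9] n 50 world [[0.4984, -0.1936], [0.4554, -0.2012]] ang 9.9
[ 34  31 120  98  97  97  98  98  98  99 143  43  71  66  59  60  56  51
  37  52  43  49  44  47  46  45  35  29  23  21  20  32  33  36  32  22
  19  18  18  16  20  18  78 120  46  59  63  60  55  56]
[164 163 247 255 254 254 254 254 254 255 211 137 100 100 108 106 105 104
 123  99 100  98  98  97  95  96 103 114 145 148 151  96  92  91  89 118
 145 144 143 142 143 140 184 255  56  61  61  60  60  59]
```

```bash
python3 - <<'E'
from h import *
plan((.4701,-.1645,.055,-80),(.4701,-.1645,.0098,-80,.016))
E
```

```text
{"tx":-0.002,"ty":0.002,"tz":0.043,"twist":0.001}, {"tx":-0.001,"ty":0.003,"tz":0.043}, -- {"tz":0.015}, {"tz":0.015}, {"tz":0.015}, -- 
 rows 5 end [ 0.4702 -0.1648  0.0096]
```

{"fn": "move_arm", "kwargs": {"motion": [{"tx": -0.002,"ty": 0.002,"tz": 0.043,"twist": 0.001},{"tx": -0.001,"ty": 0.003,"tz": 0.043,"twist": 0},{"tx": 0,"ty": 0,"tz": 0.015,"twist": 0},{"tx": 0,"ty": 0,"tz": 0.015,"twist": 0},{"tx": 0,"ty": 0,"tz": 0.015,"twist": 0},{"tx": 0,"ty": 0,"tz": 0,"twist": 0},{"tx": 0,"ty": 0,"tz": 0,"twist": 0}]}}

```text
clock: 28.7
position: [0.4702, -0.1655, 0.0095]
ee_rot: [-3.13, -0.273, 0.0]
force: [0.3, 0.3, 0.5]
width: 1.002
gripper_force: 0.0
```

{"fn": "move_arm", "kwargs": {"motion": [{"tx": 0,"ty": 0,"tz": 0,"twist": 0},{"tx": 0,"ty": 0,"tz": 0,"twist": 0},{"tx": 0,"ty": 0,"tz": 0,"twist": 0},{"tx": 0,"ty": 0,"tz": 0,"twist": 0},{"tx": 0,"ty": 0,"tz": 0,"twist": 0},{"tx": 0,"ty": 0,"tz": 0,"twist": 0}], "gripper": 1, "squeeze": 45}}

```text
clock: 29.3
position: [0.4701, -0.1657, 0.0098]
ee_rot: [-3.13, -0.271, -0.0]
force: [-0.4, 1.3, 3.3]
width: 0.726
gripper_force: 45.0
```

```bash
python3 - <<'E'
from h import *
p,R,s=pose(); print(p,s["width"]*92,s["gripper_force"],s["force"])
st=plan((p[0],p[1],.11,-80)); st=plan((.5175,-.3600,.11,-69.3),start=st)
E
```

```text
[ 0.47012094 -0.16572017  0.00980708] 66.7953958502077 45.00094771385193 [-0.36378919  1.3167886   3.2739231 ]
{"tz":-0.033}, {"tz":-0.034,"twist":-0.001}, {"tz":-0.033}, -- 
 rows 3 end [ 0.4701 -0.1658  0.1098]
{"tx":0.003,"ty":0.04,"twist":-0.024}, {"tx":0.001,"ty":0.04,"twist":-0.024}, {"tx":-0.001,"ty":0.04,"twist":-0.024}, {"tx":-0.002,"ty":0.04,"twist":-0.023}, {"tx":-0.003,"ty":0.04,"twist":-0.024}, -- 
 rows 5 end [ 0.5176 -0.3603  0.1097]
```

{"fn": "move_arm", "kwargs": {"motion": [{"tx": 0,"ty": 0,"tz": -0.033,"twist": 0},{"tx": 0,"ty": 0,"tz": -0.034,"twist": 0},{"tx": 0,"ty": 0,"tz": -0.033,"twist": 0},{"tx": 0.003,"ty": 0.04,"tz": 0,"twist": -0.024},{"tx": 0.001,"ty": 0.04,"tz": 0,"twist": -0.024},{"tx": -0.001,"ty": 0.04,"tz": 0,"twist": -0.024},{"tx": -0.002,"ty": 0.04,"tz": 0,"twist": -0.023},{"tx": -0.003,"ty": 0.04,"tz": 0,"twist": -0.024},{"tx": 0,"ty": 0,"tz": 0,"twist": 0},{"tx": 0,"ty": 0,"tz": 0,"twist": 0},{"tx": 0,"ty": 0,"tz": 0,"twist": 0}]}}

```text
clock: 30.4
position: [0.5168, -0.3594, 0.1091]
ee_rot: [-3.089, -0.562, 0.001]
force: [0.3, 0.4, -2.7]
width: 0.727
gripper_force: 45.0
```

```bash
cat >> h.py <<'E'
def heldsp(im,c,dz):
    "far edge of the held spacer in tool axes: expect x=+.042"
    p,R,s=pose(); h=cv2.cvtColor(np.ascontiguousarray(im),cv2.COLOR_RGB2HSV); col=h[120:230,300:338,1].astype(float).mean(1)
    r=120+np.argmin(np.diff(cv2.GaussianBlur(col[:,None],(1,5),0)[:,0])); z=p[2]+dz
    print("edge row",r,((np.append(w("wrist",[(319,r+1)],z,c)[0],z)-p)@R).round(4),"w",s["width"]*92,s["gripper_force"])
E
python3 - <<'E'
from h import *
im,c=snap("wrist","w19"); print(pose()[0]); heldsp(im,c,.0042)
h=cv2.cvtColor(np.ascontiguousarray(im),cv2.COLOR_RGB2HSV); print(h[120:230:3,319,1])
quad("wrist","pad_top",.003,c); quad("wrist","spacer1_c",p if 0 else pose()[0][2]+.0042,c)
plan((.5178,-.3603,.06,-69.3),(.5178,-.3603,.0122,-69.3,.016))
E
```

```text
[ 0.51712529 -0.35903211  0.1092102 ]
edge row 143 [ 0.057  -0.0003 -0.0042] w 67.01593117701992 44.99883770942688
[106 114 108 108 110 157 153 153 103  61  60  60  57  52  51  49  44  45
  49  42  35  33  28  25  25  25  20  20  23  20  15  18  15  17  15  15
  12]
pad_top 0.85 px [317. 127.] centre 0.5396 -0.3499 size 99.0 120.1 ang 20.6
spacer1_c 0.9 px [317. 235.] centre 0.5301 -0.3539 size 59.2 67.8 ang 20.7
{"ty":0.001,"tz":0.025}, {"tz":0.025}, -- {"tz":0.016}, {"tz":0.016}, {"tz":0.015}, -- 
 rows 5 end [ 0.5178 -0.3599  0.0125]
```

{"fn": "move_arm", "kwargs": {"motion": [{"tx": 0,"ty": 0.001,"tz": 0.025,"twist": 0},{"tx": 0,"ty": 0,"tz": 0.025,"twist": 0},{"tx": 0,"ty": 0,"tz": 0.016,"twist": 0},{"tx": 0,"ty": 0,"tz": 0.016,"twist": 0},{"tx": 0,"ty": 0,"tz": 0.015,"twist": 0},{"tx": 0,"ty": 0,"tz": 0,"twist": 0},{"tx": 0,"ty": 0,"tz": 0,"twist": 0},{"tx": 0,"ty": 0,"tz": 0,"twist": 0}]}}

```text
clock: 31.35
position: [0.5179, -0.362, 0.0135]
ee_rot: [3.09, 0.561, 0.001]
force: [0.1, 0.3, -3.2]
width: 0.733
gripper_force: 45.0
```

{"fn": "move_arm", "kwargs": {"motion": [{"tx": 0,"ty": 0,"tz": 0,"twist": 0},{"tx": 0,"ty": 0,"tz": 0,"twist": 0},{"tx": 0,"ty": 0,"tz": 0,"twist": 0},{"tx": 0,"ty": 0,"tz": 0,"twist": 0},{"tx": 0,"ty": 0,"tz": -0.02,"twist": 0},{"tx": 0,"ty": 0,"tz": -0.04,"twist": 0},{"tx": 0,"ty": 0,"tz": -0.04,"twist": 0},{"tx": 0,"ty": 0,"tz": -0.028,"twist": 0},{"tx": 0,"ty": 0,"tz": 0,"twist": 0},{"tx": 0,"ty": 0,"tz": 0,"twist": 0}], "gripper": -1}}

```text
clock: 32.35
position: [0.5178, -0.3614, 0.1411]
ee_rot: [3.091, 0.562, 0.002]
force: [0.4, -0.4, -0.4]
width: 1.0
gripper_force: 0.0
```

```bash
python3 - <<'E'
from h import *
p,R,s=pose(); print(p)
im,c=snap("wrist","w20")
quad("wrist","spacer1_c",.015,c);quad("wrist","pad_top",.003,c)
plan((.5695,-.1465,.14,-80))
E
```

```text
[ 0.51783705 -0.36144745  0.14109071]
spacer1_c 0.67 px [317. 183.] centre 0.519 -0.3609 size 85.1 68.3 ang 20.4
spacer1_c 0.59 px [312. 137.] centre 0.5193 -0.3575 size 144.5 115.9 ang 21.0
pad_top 0.88 px [314. 134.] centre 0.5161 -0.3585 size 149.9 120.5 ang 20.9
{"tx":0.025,"ty":-0.036,"twist":0.024}, {"tx":0.024,"ty":-0.037,"twist":0.023}, {"tx":0.022,"ty":-0.038,"twist":0.024}, {"tx":0.02,"ty":-0.039,"twist":0.023}, {"tx":0.02,"ty":-0.041,"twist":0.024}, -- 
 rows 5 end [ 0.5699 -0.146   0.1395]
```

Pile is neat, about 3 mm off the pad's centre. Spacer3 is next.

{"fn": "move_arm", "kwargs": {"motion": [{"tx": 0.025,"ty": -0.036,"tz": 0,"twist": 0.024},{"tx": 0.024,"ty": -0.037,"tz": 0,"twist": 0.023},{"tx": 0.022,"ty": -0.038,"tz": 0,"twist": 0.024},{"tx": 0.02,"ty": -0.039,"tz": 0,"twist": 0.023},{"tx": 0.02,"ty": -0.041,"tz": 0,"twist": 0.024},{"tx": 0,"ty": 0,"tz": 0,"twist": 0},{"tx": 0,"ty": 0,"tz": 0,"twist": 0},{"tx": 0,"ty": 0,"tz": 0,"twist": 0}]}}

```text
clock: 33.3
position: [0.5698, -0.1478, 0.1402]
ee_rot: [3.129, 0.272, -0.002]
force: [0.4, -0.7, -0.1]
width: 0.999
gripper_force: 0.0
```

```bash
python3 - <<'E'
from h import *
arm.get_image("wrist");im,c=snap("wrist","w21"); p=pose()[0]; print(p)
quad("wrist","spacer1_c",.014,c); quad("wrist","board_top",.008,c)
edges(im,c,.014,165,215,250,390)
plan((.5695,-.1465,.055,-80),(.5695,-.1465,.0098,-80,.016))
E
```

```text
[ 0.56980431 -0.14846141  0.14056348]
spacer1_c 0.8 px [544. 248.] centre 0.5514 -0.3492 size 27.0 73.4 ang 9.8
board_top 0.71 px [320. 240.] centre 0.5448 -0.1492 size 153.7 99.6 ang 10.2
L cols [273.1 274.3] n 50 world [[0.5826, -0.1071], [0.5394, -0.1139]] ang 9.0
R cols [355.  351.8] n 50 world [[0.5941, -0.1734], [0.5508, -0.1794]] ang 7.9
{"ty":-0.001,"tz":0.043,"twist":-0.001}, {"ty":-0.001,"tz":0.043,"twist":-0.001}, -- {"tz":0.015}, {"tz":0.015}, {"tz":0.015}, -- 
 rows 5 end [ 0.5697 -0.1462  0.0097]
```

```bash
python3 - <<'E'
from h import *
im=cv2.imread("pics/w21.png")[:,:,::-1];c=arm.calibration("wrist")
s=cv2.cvtColor(np.ascontiguousarray(im),cv2.COLOR_RGB2HSV)
for k in (295,313,330): print(k,"top",s[120:160:2,k,1],"bot",s[216:256:2,k,1])
for r in range(130,160,5): print(r,w("wrist",[(313,r)],.014,c))
for r in range(225,250,5): print(r,w("wrist",[(313,r)],.014,c))
E
```

```text
295 top [ 69  65 151 115  96 119 148  68  31  31  34  34  35  34  35  37  37  37
  40  39] bot [ 79  80  49  47  48  48  47 100  87  84  85  84  84  83  84  84  84  83
  84  86]
313 top [ 74  70 148 122 105 105 108 106  15  19  18  21  23  39  44  41  42  41
  44  44] bot [61 46 48 50 52 53 51 84 89 86 88 88 87 88 87 87 87 87 87 87]
330 top [ 73  73 152 115 101 102 104 136  13  20  18  21  37  46  42  44  38  41
  40  40] bot [ 64  44  48  50  51  51  54  63 113 106 103 102 102 103 105 103 103 103
 104 105]
130 [[ 0.61654539 -0.13445143]]
135 [[ 0.61263631 -0.13510766]]
140 [[ 0.6086944  -0.13576941]]
145 [[ 0.60471923 -0.13643674]]
150 [[ 0.60071038 -0.13710972]]
155 [[ 0.59666744 -0.13778842]]
225 [[ 0.53622613 -0.14793495]]
230 [[ 0.53161467 -0.14870909]]
235 [[ 0.52696111 -0.1494903 ]]
240 [[ 0.52226487 -0.15027868]]
245 [[ 0.51752537 -0.15107432]]
```

```bash
python3 - <<'E'
from h import *
plan((.5713,-.143,.055,-81.3),(.5713,-.143,.0098,-81.3,.016))
E
```

```text
{"tx":0.001,"ty":-0.002,"tz":0.043,"twist":0.006}, {"tx":0.001,"ty":-0.003,"tz":0.043,"twist":0.007}, -- {"tz":0.015}, {"tz":0.015}, {"tz":0.015}, -- 
 rows 5 end [ 0.5712 -0.1429  0.0097]
```

{"fn": "move_arm", "kwargs": {"motion": [{"tx": 0.001,"ty": -0.002,"tz": 0.043,"twist": 0.006},{"tx": 0.001,"ty": -0.003,"tz": 0.043,"twist": 0.007},{"tx": 0,"ty": 0,"tz": 0.015,"twist": 0},{"tx": 0,"ty": 0,"tz": 0.015,"twist": 0},{"tx": 0,"ty": 0,"tz": 0.015,"twist": 0},{"tx": 0,"ty": 0,"tz": 0,"twist": 0},{"tx": 0,"ty": 0,"tz": 0,"twist": 0}]}}

```text
clock: 34.2
position: [0.5721, -0.1419, 0.0103]
ee_rot: [3.132, 0.241, 0.002]
force: [-0.3, -0.5, -0.3]
width: 1.002
gripper_force: 0.0
```

{"fn": "move_arm", "kwargs": {"motion": [{"tx": 0,"ty": 0,"tz": 0,"twist": 0},{"tx": 0,"ty": 0,"tz": 0,"twist": 0},{"tx": 0,"ty": 0,"tz": 0,"twist": 0},{"tx": 0,"ty": 0,"tz": 0,"twist": 0},{"tx": 0,"ty": 0,"tz": 0,"twist": 0},{"tx": 0,"ty": 0,"tz": 0,"twist": 0}], "gripper": 1}}

```text
clock: 34.8
position: [0.5719, -0.1416, 0.0101]
ee_rot: [3.132, 0.241, 0.001]
force: [0.3, 0.5, 5.0]
width: 0.726
gripper_force: 45.0
```

```bash
python3 - <<'E'
from h import *
p,R,s=pose(); print(p,s["width"]*92,s["gripper_force"],s["force"])
st=plan((p[0],p[1],.11,-81.3)); st=plan((.518,-.361,.11,-69.4),start=st)
E
```

```text
[ 0.57191788 -0.14158983  0.01007705] 66.7717975594973 44.99805986881256 [0.25739802 0.45250871 4.98262271]
{"tz":-0.033}, {"tz":-0.033,"twist":0.001}, {"tz":-0.034}, -- 
 rows 3 end [ 0.5718 -0.1416  0.1101]
{"tx":-0.017,"ty":0.042,"twist":-0.026}, {"tx":-0.019,"ty":0.041,"twist":-0.026}, {"tx":-0.021,"ty":0.04,"twist":-0.027}, {"tx":-0.022,"ty":0.039,"twist":-0.026}, {"tx":-0.024,"ty":0.039,"twist":-0.027}, -- 
 rows 5 end [ 0.5183 -0.3614  0.1101]
```

{"fn": "move_arm", "kwargs": {"motion": [{"tx": 0,"ty": 0,"tz": -0.033,"twist": 0},{"tx": 0,"ty": 0,"tz": -0.033,"twist": 0},{"tx": 0,"ty": 0,"tz": -0.034,"twist": 0},{"tx": -0.017,"ty": 0.042,"tz": 0,"twist": -0.026},{"tx": -0.019,"ty": 0.041,"tz": 0,"twist": -0.026},{"tx": -0.021,"ty": 0.04,"tz": 0,"twist": -0.027},{"tx": -0.022,"ty": 0.039,"tz": 0,"twist": -0.026},{"tx": -0.024,"ty": 0.039,"tz": 0,"twist": -0.027},{"tx": 0,"ty": 0,"tz": 0,"twist": 0},{"tx": 0,"ty": 0,"tz": 0,"twist": 0},{"tx": 0,"ty": 0,"tz": 0,"twist": 0}]}}

```text
clock: 35.9
position: [0.5186, -0.3599, 0.109]
ee_rot: [-3.089, -0.565, 0.001]
force: [-0.5, 0.3, -2.6]
width: 0.728
gripper_force: 45.0
```

```bash
python3 - <<'E'
from h import *
arm.get_image("wrist");im,c=snap("wrist","w22"); p,R,s=pose(); print(p,s["width"]*92,s["gripper_force"])
quad("wrist","pad_top",.003,c)
for r in arm.regions_of("wrist","spacer1_c"):
    k=np.argwhere(r["region"]); print(r["conf"],k.min(0),k.max(0))
    z=p[2]+.0042; top=k[:,0].min()
    print("far edge rel",((np.append(w("wrist",[(319,top)],z,c)[0],z)-p)@R).round(4), "at pile",((np.append(w("wrist",[(319,top)],.015,c)[0],.015)-p)@R).round(4))
g=cv2.cvtColor(np.ascontiguousarray(im),cv2.COLOR_RGB2GRAY); print(g[130:200,319])
plan((.5181,-.361,.06,-69.4),(.5181,-.361,.0185,-69.4,.016))
E
```

```text
[ 0.51913554 -0.35940023  0.10925802] 67.12900084295599 44.99736964702606
pad_top 0.8 px [316. 130.] centre 0.5574 -0.3434 size 63.5 121.1 ang 21.4
0.83 [144 276] [177 370]
far edge rel [ 0.0572 -0.0006 -0.0042] at pile [ 0.042  -0.0008  0.0943]
[222 220 219 203 168 134 126 125 130 135 142 150 154 151 124  80  73  78
  78  78  79  77  77  78  77  77  76  77  76  77  77  77  75  76  76  76
  75  75  74  76  76  76  75  74  75  72  64  57  59  66  71  73  73  72
  73  72  72  72  72  72  71  72  71  72  72  72  71  71  71  69]
{"tx":-0.001,"tz":0.025,"twist":0.001}, {"ty":0.001,"tz":0.024,"twist":0.001}, -- {"tz":0.014}, {"tz":0.014}, {"tz":0.014}, -- 
 rows 5 end [ 0.5185 -0.361   0.0185]
```

{"fn": "move_arm", "kwargs": {"motion": [{"tx": 0,"ty": 0,"tz": 0.025,"twist": 0},{"tx": 0,"ty": 0.001,"tz": 0.024,"twist": 0},{"tx": 0,"ty": 0,"tz": 0.014,"twist": 0},{"tx": 0,"ty": 0,"tz": 0.014,"twist": 0},{"tx": 0,"ty": 0,"tz": 0.014,"twist": 0},{"tx": 0,"ty": 0,"tz": 0,"twist": 0},{"tx": 0,"ty": 0,"tz": 0,"twist": 0},{"tx": 0,"ty": 0,"tz": 0,"twist": 0}]}}

```text
clock: 36.9
position: [0.5191, -0.3626, 0.0194]
ee_rot: [3.09, 0.564, 0.001]
force: [0.7, 0.6, -2.2]
width: 0.727
gripper_force: 45.0
```

{"fn": "move_arm", "kwargs": {"motion": [{"tx": 0,"ty": 0,"tz": 0,"twist": 0},{"tx": 0,"ty": 0,"tz": 0,"twist": 0},{"tx": 0,"ty": 0,"tz": 0,"twist": 0},{"tx": 0,"ty": 0,"tz": 0,"twist": 0},{"tx": 0,"ty": 0,"tz": -0.02,"twist": 0},{"tx": 0,"ty": 0,"tz": -0.04,"twist": 0},{"tx": 0,"ty": 0,"tz": -0.04,"twist": 0},{"tx": 0,"ty": 0,"tz": -0.032,"twist": 0},{"tx": 0,"ty": 0,"tz": 0,"twist": 0},{"tx": 0,"ty": 0,"tz": 0,"twist": 0}], "gripper": -1}}

```text
clock: 37.9
position: [0.5192, -0.3623, 0.1513]
ee_rot: [3.09, 0.564, 0.002]
force: [1.0, 0.4, -0.4]
width: 0.998
gripper_force: 0.0
```

```bash
python3 - <<'E'
from h import *
p,R,s=pose(); print(p)
im,c=snap("wrist","w23")
quad("wrist","spacer1_c",.021,c)
st=plan((.53,-.05,.17,-80)); plan((.519,.084,.15,-98),start=st)
E
```

```text
[ 0.51916755 -0.36230356  0.15132889]
spacer1_c 0.56 px [316. 136.] centre 0.5584 -0.345 size 0.8 17.9 ang 20.7
{"tx":0.017,"ty":-0.041,"tz":-0.003,"twist":0.017}, {"tx":0.016,"ty":-0.042,"tz":-0.003,"twist":0.017}, {"tx":0.015,"ty":-0.042,"tz":-0.003,"twist":0.017}, {"tx":0.014,"ty":-0.042,"tz":-0.003,"twist":0.017}, {"tx":0.013,"ty":-0.043,"tz":-0.003,"twist":0.017}, {"tx":0.012,"ty":-0.043,"tz":-0.003,"twist":0.017}, {"tx":0.011,"ty":-0.043,"tz":-0.002,"twist":0.017}, -- 
 rows 7 end [ 0.5304 -0.0497  0.17  ]
{"tx":0.004,"ty":-0.045,"tz":0.007,"twist":0.067}, {"tx":-0.001,"ty":-0.044,"tz":0.007,"twist":0.066}, {"tx":-0.005,"ty":-0.045,"tz":0.006,"twist":0.067}, -- 
 rows 3 end [0.519  0.0843 0.1502]
```

{"fn": "move_arm", "kwargs": {"motion": [{"tx": 0.017,"ty": -0.041,"tz": -0.003,"twist": 0.017},{"tx": 0.016,"ty": -0.042,"tz": -0.003,"twist": 0.017},{"tx": 0.015,"ty": -0.042,"tz": -0.003,"twist": 0.017},{"tx": 0.014,"ty": -0.042,"tz": -0.003,"twist": 0.017},{"tx": 0.013,"ty": -0.043,"tz": -0.003,"twist": 0.017},{"tx": 0.012,"ty": -0.043,"tz": -0.003,"twist": 0.017},{"tx": 0.011,"ty": -0.043,"tz": -0.002,"twist": 0.017},{"tx": 0.004,"ty": -0.045,"tz": 0.007,"twist": 0.067},{"tx": -0.001,"ty": -0.044,"tz": 0.007,"twist": 0.066},{"tx": -0.005,"ty": -0.045,"tz": 0.006,"twist": 0.067},{"tx": 0,"ty": 0,"tz": 0,"twist": 0},{"tx": 0,"ty": 0,"tz": 0,"twist": 0}], "gripper": 0.1}}

```text
clock: 39.2
position: [0.5185, 0.0848, 0.1494]
ee_rot: [3.133, -0.213, -0.003]
force: [0.8, 0.2, -0.4]
width: 0.452
gripper_force: 0.0
```

```bash
python3 - <<'E'
from h import *
arm.get_image("wrist");im,c=snap("wrist","w24"); p,R,s=pose(); print(p,s["width"]*92)
for q,z in [("knob",.0645),("magazine",.03),("runout",.03)]:
    for r in arm.place_of("wrist",q)[:1]:
        px=np.array(r["point"])*[640,400]; print(q,px,r["conf"],w("wrist",px,z,c))
for r in arm.regions_of("wrist","knob")[:1]:
    k=np.argwhere(r["region"]); print(r["conf"],k.min(0),k.max(0)); lo,hi=k.min(0),k.max(0)
    print("knob top extents",w("wrist",[(lo[1],lo[0]+5),(hi[1],lo[0]+5)],.084,c))
plan((.518,.084,.09,-97.8),(.518,.084,.05,-97.8,.02))
E
```

```text
[0.5192775  0.08228031 0.15036893] 41.69245004252478
knob [315.2 203.8] 0.86 [[0.51903222 0.08663412]]
runout [ 48.192 194.   ] 0.74 [[0.54659661 0.30482885]]
0.84 [162 231] [235 333]
knob top extents [[0.55791257 0.1359928 ]
 [0.54873902 0.07053039]]
{"tx":-0.001,"ty":-0.001,"tz":0.03,"twist":-0.002}, {"tx":-0.001,"ty":-0.001,"tz":0.031,"twist":-0.002}, -- {"tz":0.02}, {"tz":0.02}, -- 
 rows 4 end [0.518  0.0844 0.0499]
```

{"fn": "move_arm", "kwargs": {"motion": [{"tx": -0.001,"ty": -0.001,"tz": 0.03,"twist": -0.002},{"tx": 0,"ty": 0,"tz": 0.031,"twist": -0.002},{"tx": 0,"ty": 0,"tz": 0.02,"twist": 0},{"tx": 0,"ty": 0,"tz": 0.02,"twist": 0},{"tx": 0,"ty": 0,"tz": 0,"twist": 0},{"tx": 0,"ty": 0,"tz": 0,"twist": 0}]}}

```text
clock: 40.1
position: [0.5189, 0.0839, 0.0502]
ee_rot: [3.134, -0.212, -0.0]
force: [0.8, -0.4, -0.1]
width: 0.447
gripper_force: 0.0
```

{"fn": "move_arm", "kwargs": {"motion": [{"tx": 0,"ty": 0,"tz": 0,"twist": 0},{"tx": 0,"ty": 0,"tz": 0,"twist": 0},{"tx": 0,"ty": 0,"tz": 0,"twist": 0},{"tx": 0,"ty": 0,"tz": 0,"twist": 0},{"tx": 0,"ty": 0,"tz": 0,"twist": 0},{"tx": 0,"ty": 0,"tz": 0,"twist": 0}], "gripper": 1, "squeeze": 45}}

```text
clock: 40.7
position: [0.5192, 0.0864, 0.0502]
ee_rot: [-3.133, 0.208, -0.001]
force: [0.1, 5.3, 3.9]
width: 0.152
gripper_force: 45.0
```

{"fn": "move_arm", "kwargs": {"motion": [{"tx": 0,"ty": 0.01,"tz": 0,"twist": 0},{"tx": 0,"ty": 0.012,"tz": 0,"twist": 0},{"tx": 0,"ty": 0.012,"tz": 0,"twist": 0},{"tx": 0,"ty": 0.012,"tz": 0,"twist": 0},{"tx": 0,"ty": 0.012,"tz": 0,"twist": 0},{"tx": 0,"ty": 0.008,"tz": 0,"twist": 0},{"tx": 0,"ty": 0.005,"tz": 0,"twist": 0},{"tx": 0,"ty": 0,"tz": 0,"twist": 0},{"tx": 0,"ty": 0,"tz": 0,"twist": 0},{"tx": 0,"ty": 0,"tz": 0,"twist": 0},{"tx": 0,"ty": 0,"tz": 0,"twist": 0}]}}

```text
clock: 41.8
position: [0.5106, 0.0228, 0.0501]
ee_rot: [-3.125, 0.198, 0.0]
force: [3.5, 29.1, 5.8]
width: 0.153
gripper_force: 45.1
```

{"fn": "move_arm", "kwargs": {"motion": [{"tx": 0,"ty": 0,"tz": 0,"twist": 0},{"tx": 0,"ty": 0,"tz": 0,"twist": 0},{"tx": 0,"ty": 0,"tz": -0.03,"twist": 0},{"tx": 0,"ty": 0,"tz": -0.04,"twist": 0},{"tx": 0,"ty": 0,"tz": 0,"twist": 0},{"tx": 0,"ty": 0,"tz": 0,"twist": 0},{"tx": 0,"ty": -0.03,"tz": 0,"twist": 0},{"tx": 0,"ty": -0.037,"tz": 0,"twist": 0},{"tx": 0,"ty": 0,"tz": -0.03,"twist": 0},{"tx": 0,"ty": 0,"tz": 0,"twist": 0},{"tx": 0,"ty": 0,"tz": 0,"twist": 0}], "gripper": 0.1}}

```text
clock: 42.9
position: [0.5179, 0.0808, 0.1492]
ee_rot: [3.134, -0.209, -0.0]
force: [-0.2, -0.4, -0.2]
width: 0.45
gripper_force: 0.0
```

```bash
python3 - <<'E'
from h import *
arm.get_image("wrist");im,c=snap("wrist","w25"); p,R,s=pose(); print(p,s["width"]*92,s["force"])
for n in("wrist","scene","side"):
    if n!="wrist": im2,c=snap(n,n+"1")
    for q,z in [("knob",.0645),("blank1_c",.036)]:
        for r in arm.place_of(n,q)[:2]:
            px=np.array(r["point"])*[640,400]; print(n,q,px,r["conf"],w(n,px,z,c))
a=cv2.imread("pics/scene1.png")[115:220,290:420];b=cv2.imread("pics/side1.png")[110:215,240:370]
cv2.imwrite("pics/f1.png",cv2.resize(np.hstack([a,b]),None,fx=3,fy=3,interpolation=3))
E
```

```text
[0.51733133 0.08035028 0.14876584] 41.35168829290325 [0.22130784 0.27035235 0.42185519]
wrist knob [310.784 205.4  ] 0.68 [[0.51710727 0.08741036]]
scene knob [323.008 172.2  ] 0.86 [[0.52030935 0.0697231 ]]
scene knob [319.68 321.4 ] 0.32 [[ 0.75364792 -0.28161944]]
scene blank1_c [352.896 155.2  ] 0.44 [[0.54158155 0.19496853]]
side knob [295.424 171.08 ] 0.88 [[0.50976471 0.07836537]]
side knob [401.088 237.92 ] 0.28 [[ 0.70099413 -0.24832872]]
side blank1_c [402.816 235.   ] 0.73 [[ 0.7219737  -0.20789071]]
side blank1_c [294.08 141.68] 0.48 [[0.53647366 0.2986444 ]]
```

View pics/f1.png

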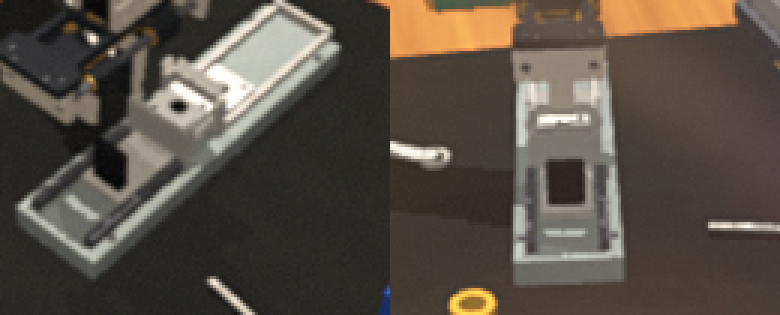

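The knob is home and the first blank lies past the cage on the run-out at (230,95). I'll repeat the stroke.

{"fn": "move_arm", "kwargs": {"motion": [{"tx": 0.001,"ty": -0.005,"tz": 0.03,"twist": 0},{"tx": 0,"ty": 0,"tz": 0.03,"twist": 0},{"tx": 0,"ty": 0,"tz": 0.02,"twist": 0},{"tx": 0,"ty": 0,"tz": 0.019,"twist": 0},{"tx": 0,"ty": 0,"tz": 0,"twist": 0},{"tx": 0,"ty": 0,"tz": 0,"twist": 0}]}}

```text
clock: 44.0
position: [0.5199, 0.0854, 0.051]
ee_rot: [3.134, -0.21, -0.0]
force: [0.7, -0.6, -0.3]
width: 0.451
gripper_force: 0.0
```

{"fn": "move_arm", "kwargs": {"motion": [{"tx": 0,"ty": 0,"tz": 0,"twist": 0},{"tx": 0,"ty": 0,"tz": 0,"twist": 0},{"tx": 0,"ty": 0,"tz": 0,"twist": 0},{"tx": 0,"ty": 0,"tz": 0,"twist": 0},{"tx": 0,"ty": 0,"tz": 0,"twist": 0}], "gripper": 1}}

```text
clock: 44.5
position: [0.5201, 0.0863, 0.0511]
ee_rot: [-3.134, 0.209, -0.001]
force: [-0.7, 2.2, 4.9]
width: 0.149
gripper_force: 45.0
```

{"fn": "move_arm", "kwargs": {"motion": [{"tx": 0,"ty": 0.01,"tz": 0,"twist": 0},{"tx": 0,"ty": 0.012,"tz": 0,"twist": 0},{"tx": 0,"ty": 0.012,"tz": 0,"twist": 0},{"tx": 0,"ty": 0.012,"tz": 0,"twist": 0},{"tx": 0,"ty": 0.012,"tz": 0,"twist": 0},{"tx": 0,"ty": 0.008,"tz": 0,"twist": 0},{"tx": 0,"ty": 0.005,"tz": 0,"twist": 0},{"tx": 0,"ty": 0,"tz": 0,"twist": 0},{"tx": 0,"ty": 0,"tz": 0,"twist": 0},{"tx": 0,"ty": 0,"tz": 0,"twist": 0},{"tx": 0,"ty": 0,"tz": 0,"twist": 0}]}}

```text
clock: 45.6
position: [0.5115, 0.0228, 0.051]
ee_rot: [-3.126, 0.199, 0.001]
force: [2.0, 26.6, 6.7]
width: 0.148
gripper_force: 45.1
```

At the stop again (64 mm, 27 N). I'll release it, then grip and pull the third time.

{"fn": "move_arm", "kwargs": {"motion": [{"tx": 0,"ty": 0,"tz": 0,"twist": 0},{"tx": 0,"ty": 0,"tz": 0,"twist": 0},{"tx": 0,"ty": 0,"tz": -0.03,"twist": 0},{"tx": 0,"ty": 0,"tz": -0.04,"twist": 0},{"tx": 0,"ty": 0,"tz": 0,"twist": 0},{"tx": 0,"ty": 0,"tz": 0,"twist": 0},{"tx": 0,"ty": -0.03,"tz": 0,"twist": 0},{"tx": 0,"ty": -0.041,"tz": 0,"twist": 0},{"tx": 0,"ty": 0,"tz": -0.03,"twist": 0},{"tx": 0,"ty": 0,"tz": 0,"twist": 0},{"tx": 0,"ty": 0,"tz": 0,"twist": 0}], "gripper": 0.1}}

```text
clock: 46.7
position: [0.5195, 0.0854, 0.1501]
ee_rot: [3.134, -0.21, -0.001]
force: [-0.4, -0.8, -0.3]
width: 0.454
gripper_force: 0.0
```

```bash
python3 - <<'E'
from h import *
arm.get_image("wrist");im,c=snap("wrist","w26"); p,R,s=pose(); print(p,s["width"]*92)
for q,z in [("knob",.0645),("blank1_c",.042)]:
    for r in arm.place_of("wrist",q)[:3]:
        px=np.array(r["point"])*[640,400]; print(q,px,r["conf"],w("wrist",px,z,c))
E
```

```text
[0.51895418 0.08507822 0.14970111] 41.67441389069063
knob [322.304 206.08 ] 0.59 [[0.51676476 0.08388573]]
blank1_c [111.616 191.52 ] 0.84 [[0.5433163  0.24711389]]
```

{"fn": "move_arm", "kwargs": {"motion": [{"tx": 0,"ty": 0,"tz": 0.03,"twist": 0},{"tx": 0,"ty": 0,"tz": 0.03,"twist": 0},{"tx": 0,"ty": 0,"tz": 0.02,"twist": 0},{"tx": 0,"ty": 0,"tz": 0.019,"twist": 0},{"tx": 0,"ty": 0,"tz": 0,"twist": 0},{"tx": 0,"ty": 0,"tz": 0,"twist": 0}]}}

```text
clock: 47.5
position: [0.5196, 0.085, 0.0517]
ee_rot: [3.134, -0.211, -0.001]
force: [0.3, 1.2, -0.5]
width: 0.451
gripper_force: 0.0
```

{"fn": "move_arm", "kwargs": {"motion": [{"tx": 0,"ty": 0,"tz": 0,"twist": 0},{"tx": 0,"ty": 0,"tz": 0,"twist": 0},{"tx": 0,"ty": 0,"tz": 0,"twist": 0},{"tx": 0,"ty": 0,"tz": 0,"twist": 0},{"tx": 0,"ty": 0,"tz": 0,"twist": 0}], "gripper": 1}}

```text
clock: 48.0
position: [0.5201, 0.0862, 0.0521]
ee_rot: [-3.134, 0.209, -0.001]
force: [-0.7, 2.5, 4.0]
width: 0.149
gripper_force: 45.0
```

{"fn": "move_arm", "kwargs": {"motion": [{"tx": 0,"ty": 0.01,"tz": 0,"twist": 0},{"tx": 0,"ty": 0.012,"tz": 0,"twist": 0},{"tx": 0,"ty": 0.012,"tz": 0,"twist": 0},{"tx": 0,"ty": 0.012,"tz": 0,"twist": 0},{"tx": 0,"ty": 0.012,"tz": 0,"twist": 0},{"tx": 0,"ty": 0.008,"tz": 0,"twist": 0},{"tx": 0,"ty": 0.005,"tz": 0,"twist": 0},{"tx": 0,"ty": 0,"tz": 0,"twist": 0},{"tx": 0,"ty": 0,"tz": 0,"twist": 0},{"tx": 0,"ty": 0,"tz": 0,"twist": 0},{"tx": 0,"ty": 0,"tz": 0,"twist": 0}]}}

```text
clock: 49.1
position: [0.5115, 0.0227, 0.052]
ee_rot: [-3.126, 0.199, 0.0]
force: [2.8, 26.2, 6.6]
width: 0.148
gripper_force: 45.1
```

Release, rise, and back off toward -x and up so the cameras see everything.

{"fn": "move_arm", "kwargs": {"motion": [{"tx": 0,"ty": 0,"tz": 0,"twist": 0},{"tx": 0,"ty": 0,"tz": 0,"twist": 0},{"tx": 0,"ty": 0,"tz": -0.03,"twist": 0},{"tx": 0,"ty": 0,"tz": -0.04,"twist": 0},{"tx": 0,"ty": 0,"tz": -0.04,"twist": 0},{"tx": 0,"ty": 0,"tz": -0.04,"twist": 0},{"tx": -0.04,"ty": 0,"tz": -0.02,"twist": 0},{"tx": -0.04,"ty": 0,"tz": -0.02,"twist": 0},{"tx": -0.03,"ty": 0,"tz": 0,"twist": 0},{"tx": 0,"ty": 0,"tz": 0,"twist": 0},{"tx": 0,"ty": 0,"tz": 0,"twist": 0},{"tx": 0,"ty": 0,"tz": 0,"twist": 0}], "gripper": 0.1}}

```text
clock: 50.3
position: [0.4111, 0.0293, 0.2389]
ee_rot: [3.133, -0.21, 0.004]
force: [-0.3, 0.1, -0.4]
width: 0.449
gripper_force: 0.0
```

```bash
python3 - <<'E'
from h import *
arm.get_image("wrist");im,c=snap("wrist","w27"); p,R,s=pose(); print(p,s["clock"])
for q,z in [("knob",.0645),("blank1_c",.042),("magazine",.03)]:
    for r in arm.place_of("wrist",q)[:4]:
        px=np.array(r["point"])*[640,400]; print(q,px.round(),round(r["conf"],2),w("wrist",px,z,c).round(4))
sc,_=snap("scene","scene2"); sd,_=snap("side","side2")
f=lambda a,sx:cv2.resize(a[:,:,::-1],sx,interpolation=3)
top=np.hstack([f(sc[110:340,180:420],(400,380)),f(sd[110:340,220:460],(400,380))])
bot=f(im[80:260,0:640],(800,220))
cv2.imwrite("pics/fin.png",np.vstack([top,bot]))
E
```

```text
[0.41117456 0.02849125 0.23871201] 50.4
knob [240.  67.] 0.92 [[0.518  0.0856]]
blank1_c [19. 65.] 0.67 [[0.5497 0.296 ]]
magazine [144.  72.] 0.61 [[0.529  0.1864]]
```

View pics/fin.png

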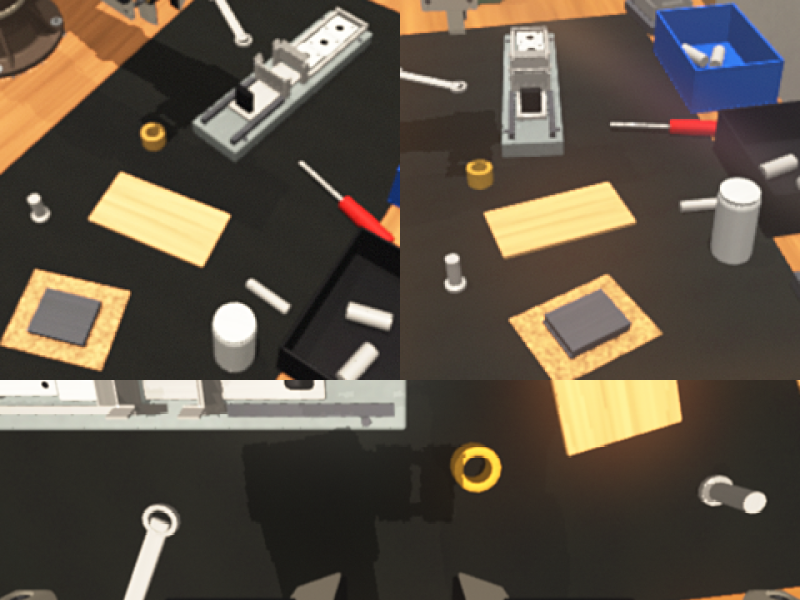

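The board is empty, the spacer pile is neat mid-pad, and the knob is home. Blanks lie on the run-out with bores around (340,25) and (322,42). I'll confirm the third one numerically.

```bash
python3 - <<'E'
from h import *
o=np.array([.531,.181]); u=np.array([np.cos(np.radians(82.2)),np.sin(np.radians(82.2))])
for n in("scene","side"):
    g=cv2.cvtColor(cv2.imread(f"pics/{n}2.png"),6); c=arm.calibration(n)
    for y,z in((0,.039),(54,.042),(104,.042),(154,.042)):
        q=proj(c,[*(o+u*y/1e3),z])[0]; x,r=q.round().astype(int); print(n,y,q.round(1)); print(g[r-5:r+6,x-7:x+8:1] if n=="scene" else g[r-5:r+6,x-4:x+5:2].tolist())
E
```

```text
scene 0 [347.4 155.9]
[[210 211 211 225 241 242 240 238 239 239 241 242 242 231 200]
 [178 191 211 238 245 243 241 239 239 240 240 241 241 243 239]
 [124 138 169 212 238 241 242 241 241 241 241 240 241 241 242]
 [ 99 101 123 161 199 225 240 243 242 241 241 240 241 240 239]
 [ 98  98 101 112 135 167 208 238 243 243 243 242 240 239 237]
 [101 100  96 101 101 115 150 194 223 238 242 243 240 237 233]
 [ 98  97  97  97  94  98 109 133 155 181 220 233 229 214 201]
 [ 99 101  98 101 100  99  99 101 110 147 193 185 156 145 172]
 [ 99 100 105 105  99  97  96  95  98 119 148 149 116 110 177]
 [121 111 110 109 100  99  98  96 100 102 119 117 102 111 172]
 [169 122 107 107 101  99 101  97  96 104 113 110  99  96 123]]
scene 54 [359.1 145.4]
[[186 183 181 183 180 184 203 233 250 255 255 254 254 254 253]
 [144 153 169 184 185 183 180 190 213 232 232 230 243 254 254]
 [113 115 137 174 190 185 182 181 183 188 183 167 173 227 252]
 [109 110 116 138 164 175 182 184 182 180 178 170 146 165 238]
 [111 112 111 111 120 139 165 187 188 186 181 172 155 179 242]
 [113 112 113 107 105 109 132 159 183 181 179 
[... 2333 characters left out ...]
128], [126, 136, 135, 130, 136], [122, 121, 121, 120, 120]]
side 104 [297.4 141.9]
[[250, 251, 253, 254, 251], [252, 254, 236, 235, 252], [253, 251, 128, 101, 225], [237, 223, 150, 148, 178], [199, 197, 195, 197, 194], [196, 197, 198, 198, 197], [194, 204, 196, 197, 198], [171, 182, 169, 169, 172], [130, 124, 131, 120, 128], [128, 126, 129, 121, 128], [129, 130, 130, 130, 129]]
side 154 [297.2 134.5]
[[255, 255, 254, 254, 246], [252, 247, 208, 222, 253], [251, 219, 71, 106, 249], [251, 234, 129, 170, 247], [247, 254, 236, 248, 250], [241, 253, 255, 254, 248], [249, 252, 252, 252, 248], [250, 251, 253, 254, 251], [252, 254, 236, 235, 252], [253, 251, 128, 101, 225], [237, 223, 150, 148, 178]]
```

```bash
python3 - <<'E'
from h import *
plan((.49,.22,.25,-98))
E
```

```text
{"tx":0.011,"ty":-0.04,"tz":-0.002,"twist":0.001}, {"tx":0.01,"ty":-0.04,"tz":-0.002}, {"tx":0.011,"ty":-0.04,"tz":-0.003,"twist":0.001}, {"tx":0.01,"ty":-0.04,"tz":-0.002}, {"tx":0.01,"ty":-0.04,"tz":-0.003,"twist":0.001}, -- 
 rows 5 end [0.4895 0.2197 0.2502]
```

{"fn": "move_arm", "kwargs": {"motion": [{"tx": 0.011,"ty": -0.04,"tz": -0.002,"twist": 0.001},{"tx": 0.01,"ty": -0.04,"tz": -0.002,"twist": 0},{"tx": 0.011,"ty": -0.04,"tz": -0.003,"twist": 0.001},{"tx": 0.01,"ty": -0.04,"tz": -0.002,"twist": 0},{"tx": 0.01,"ty": -0.04,"tz": -0.003,"twist": 0.001},{"tx": 0,"ty": 0,"tz": 0,"twist": 0},{"tx": 0,"ty": 0,"tz": 0,"twist": 0},{"tx": 0,"ty": 0,"tz": 0,"twist": 0}]}}

```text
clock: 51.45
position: [0.4888, 0.2192, 0.2504]
ee_rot: [3.132, -0.22, 0.002]
force: [0.8, -0.7, 0.1]
width: 0.449
gripper_force: 0.0
```

```bash
python3 - <<'E'
from h import *
arm.get_image("wrist");im,c=snap("wrist","w28")
o=np.array([.531,.181]); u=np.array([np.cos(np.radians(82.2)),np.sin(np.radians(82.2))]); v=np.array([u[1],-u[0]])
g=cv2.cvtColor(np.ascontiguousarray(im),cv2.COLOR_RGB2GRAY)
n,l,st,ce=cv2.connectedComponentsWithStats((g<110).astype(np.uint8))
for i in range(1,n):
    if 12<st[i,4]<900:
        d=w("wrist",[ce[i]],.042,c)[0]-o
        if abs(d@v)<.06 and -.18<d@u<.22: print(ce[i].round(),st[i].tolist(),"feeder xy mm",(1e3*np.array([d@v,d@u])).round(1))
for q,z in [("knob",.0645),("blank1_c",.042)]:
    for r in arm.place_of("wrist",q)[:4]:
        d=w("wrist",np.array(r["point"])*[640,400],z,c)[0]-o; print(q,round(r["conf"],2),(1e3*np.array([d@v,d@u])).round(1))
E
```

```text
[369.  88.] [366, 85, 5, 7, 22] feeder xy mm [ 33.2 -16.8]
[150. 121.] [144, 93, 12, 58, 240] feeder xy mm [  1.4 205.2]
[380.  98.] [378, 95, 4, 8, 20] feeder xy mm [ 23.5 -28.6]
[232. 119.] [225, 112, 15, 15, 188] feeder xy mm [  3.3 121.1]
[183. 121.] [176, 114, 15, 15, 190] feeder xy mm [  1.6 171.3]
[281. 123.] [274, 116, 15, 15, 190] feeder xy mm [-0.8 71.3]
[250. 136.] [248, 134, 5, 5, 16] feeder xy mm [-13.5 104. ]
[373. 150.] [364, 135, 16, 26, 136] feeder xy mm [-29.4 -23.3]
[202. 138.] [200, 136, 4, 5, 16] feeder xy mm [-15.7 154.2]
[453. 148.] [393, 147, 112, 3, 263] feeder xy mm [ -27.6 -106.7]
knob 0.74 [ -2.1 -95.7]
blank1_c 0.96 [  3.7 121.6]
```

Three bores of equal size lie at y = 71, 121 and 171 mm on the run-out, the cage is empty, and the knob is home.

```bash
python3 -c "
from cell import arm
print(arm.sign_off())"
```

```text
the job is handed in; nothing more can be done
None
```

I handed the job in at about 52 s: all three blanks were fed through and lie flat on the run-out, the slide is home, and the three spacers are in a neat pile about 3 mm off the middle of the cork pad; the bench's other things were not touched.

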